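# Lock the extruder's die ring with the pin spanner

## Robot

A 7-joint arm with a two-finger parallel gripper is mounted at the origin on the work surface. World frame = base frame: x ahead of the robot, y to its left, z up, the work surface at z = 0. Lengths are in m, angles in rad, forces in N, time in s.
With the tool pointing down it reaches from about 0.425 to 1.025 m from the base axis. Payload 9.4 kg.
Tool frame: the origin (TCP) lies at the very end of the fingers, on their centre line; the grasp point (between the pads) lies grip_point_offset behind it (grip_point_offset is the distance from the TCP to the grasp point, in m); z points along the fingers, y is the direction in which the jaws open and shut (so a half turn about z gives the same grasp; the last joint's range is limited). The gripper opens to 93 mm and grips with 3 to 60 N. Pads are 15 mm wide; open, the fingers measure 128 mm over their backs; the gripper's body (75 mm by 188 mm) begins 65 mm behind the grasp point.
Start: joints at [1.028, 0.599, -0.003, 1.599, 0.002, 0.943, -0.08], TCP at [0.326, -0.648, 0.183] pointing down, gripper open.
Joint ranges: [-2.57, 2.57], [-0.35, 1.97], [-1.29, 1.29], [0.11, 2.56], [-1.05, 4.19], [0.11, 1.86], [-2.63, 2.63]. Speed limits (rad/s): [2.22, 2.22, 3.01, 3.01, 3.14, 3.14, 3.14].

## Interface

Orientations are given as a unit quaternion [x, y, z, w].
In Python, from station import state, grab_frame, sign_off, grip_point_offset gives the robot as it stands. The module is installed in compiled form; this text tells all that it offers.
- The arm moves only by the tool move_arm, never from a script. Its argument "motion" is a list of rows, each an object of numbers: "hand": the closure, from 0 (fully open) to 1 (shut); "dx", "dy", "dz": the shift along the tool's x, y, z in mm; "yaw": the turn about the tool's z in degrees. In form: [{"hand": .., "dx": .., "dy": .., "dz": .., "yaw": ..}, ...]. A call has 1 to 20 rows; each row shifts and turns the commanded pose from where the row before left it, along the tool's axes as they then stand; what a row does not reach is not made up. A row lasts 1/8 s, in which the tool goes at most 62.5 mm and 10.7 degrees, less where a joint would pass 70% of its speed; a pose out of reach is approached as far as the arm can. A call is refused whole if a number of a shift passes 62.5 or a number of a turn 10.7, either way. A call with a gripper value outside its range is refused whole. The fingers move at their own pace and stop on an object; "squeeze" is the grip in N (left out, the last holds). Time passes only in rows, so rows that do not move let the fingers close. It gives the time, the measured TCP pose, the force and the opening at its end, in the units of the state.
- state(): the state, without advancing time (a new reading comes with each control period).
- grab_frame(name): name is "side" or "top"; returns a dict with "img" (384x512x3 uint8, blue, green, red), "z_map" (384x512 float32, m along the optical axis (not along the pixel's ray), 0 where there is no reading), "intrinsics" (3x3 intrinsics, pixels), "k1" (the pictures are not rectified: a ray, as slopes to the right and down, at radius r is drawn at 1 + k1 r^2 times it, then the intrinsics apply), "T" (4x4, takes a point from camera to world coordinates). Camera axes: x right, y down, z forward; pixel columns grow to the right and rows downward; lengths in m; the calibration is good to about 2 mm. A picture is of the moment at which its call begins.
- sign_off(): hands the job in, once; it reports no verdict.
The state is a dict: "time_s": time; "q": joint angles; "qvel": joint speeds; "effort": joint torques, N m; "tcp_pos": TCP position; "tcp_rot": TCP orientation; "force": force on the tool from outside, world axes, zero at the start; "torque": the same for the moment, N m; "gripper_width": finger opening in m.
Only numpy, scipy, OpenCV 4.12 (cv2) and the standard library are available. Lean on these libraries where they do the work, as an engineer would, in place of code of your own. Each camera call takes 0.05 s, during which the arm holds its last target.

## Task

Close the brass retaining ring in the mouth of the clay extruder's barrel: take the two-pin spanner from its rest, feel gently for the ring's two holes with the pins, and turn the ring clockwise until it is fully home against its stop, without forcing it. Then stand the spanner back upright in its rest, pins down in the slot, and leave everything else on the table where it is.

Things in the scene. Friction and masses are not known exactly. Their poses are not given: they have to be found in the camera images.
- barrel: Mouth-up barrel of a bench clay extruder, fixed on a 130 x 130 x 12 mm plywood board: aluminium tube, 94 mm outside, 73 mm inside diameter, blue band, rim 100 mm above the table. Origin: on the tube's axis at table height; z up. Bolted lugs, 42 mm high, stand at its sides along y.
- mouth (a point): Centre of the barrel's rim, on its axis. Inside, a flat brass retaining ring (bore 34 mm, fills the mouth, 8 mm thick) lies on a dark die plate. Its face is 12 mm below this point, but up to 1.5 mm more or less with the die fitted (not measured). Two round holes, 10 mm wide, 8 mm deep to the die plate, lie opposite each other 27.5 mm from the axis; the face is otherwise flat.
- ring (a joint): Ring's angle (rad) about the barrel's z: 0 = fully home on its hard stop, larger = anticlockwise from above (open); starts 0.6 to 0.95. The line of the holes lies at barrel yaw + this value + the die's clocking, which is unmeasured, -0.3 to 0.3 rad, fixed in a run. It neither rises nor sinks, turns against about 0.2 N m, stays where left, and does not follow pins slid over its face at a few N.
- spanner: Two-pin spanner, loose, 0.14 to 0.28 kg: steel bar 72 (x) x 22 (y) x 10 mm, two steel pins below it, 6 mm in diameter, 24 mm long, at x = +27.5 and -27.5 mm, red grip above. Origin: midway between the pin tips, at tip height; z up. Bar underside at z = 24 mm, top at z = 34 mm. It works the same turned half round.
- grip (a point): Middle of the spanner's upright red grip, 63 mm above the pin tips. The grip is a block 40 (x) x 18 (y) x 58 mm tall from the bar's top (z = 34 mm) to z = 92 mm; grip it across its y faces. Same axes as the spanner.
- rest: Wooden spanner rest, fixed to the table: block 110 (x) x 70 (y) x 38 mm tall with a slot in its top, 67 mm (x) by 12 mm (y), 30 mm deep. Origin: centre of its underside; z up. The spanner stands in it upright, pins in the slot, bar lying on the block's top along its x (either way round), pin tips then 14 mm above the table.
- jar_green: Bystander to be left alone: green glaze jar, 60 mm across, 85 mm tall. Origin: centre of its underside.
- jar_blue: Bystander to be left alone: blue glaze jar, 60 mm across, 75 mm tall. Origin: centre of its underside.
- jar_cream: Bystander to be left alone: cream glaze jar with a red cap, 60 mm across, 80 mm tall. Origin: centre of its underside.
- mug: Bystander to be left alone: white mug, 80 mm across, 90 mm tall, handle at its +y. Origin: centre of its underside.
- bowl: Bystander to be left alone: terracotta bowl, 120 mm across, 55 mm tall. Origin: centre of its underside.
- spare_die: Bystander to be left alone: spare dark steel die disc lying flat, 68 mm across, 8 mm thick. Origin: centre of its underside.
- brush: Bystander to be left alone: paint brush with a red handle, lying flat along its x axis, 190 mm long.
Mind the look-alikes: they are no part of the job. What is shaped like the spanner but turquoise is not meant.

How it is judged:
On the way, in this order (a step that is already met when the one before it is completed fails the run):
1. the spanner's two pins have dropped into the ring's holes, the ring still open (z of spanner in the frame of barrel below 0.0855 m and horizontal distance between spanner and barrel below 0.004 m and value of joint ring above 0.3 rad), for 0.1 s.
2. the ring is turned home (within 0.05 rad of its stop) while the spanner's pins are in its holes (z of spanner in the frame of barrel below 0.0855 m and horizontal distance between spanner and barrel below 0.004 m and value of joint ring below 0.05 rad), for 0.1 s.
At the end, for the whole second after the job is handed in: The ring is within 0.06 rad of its stop, and the spanner stands at rest, let go, upright (within 0.08 rad) in its rest: pins in the slot, within 6 mm of the rest's centre, bar seated on the block (within 3 mm in height) (value of joint ring below 0.06 rad and horizontal distance between spanner and rest below 0.006 m and z of spanner in the frame of rest between 0.011 and 0.017 m and angle between spanner's own z axis and vertical below 0.08 rad and angle between the x axis of spanner and the x axis of rest, either way round below 0.15 rad and linear speed of spanner below 0.02 m/s); the robot touches nothing.
It fails at once if the spanner is pressed or forced against the barrel, die or ring with more than 55 N (contact force between spanner and barrel above 55 N).
It fails at once if another thing on the table (jar, mug, bowl, brush or spare die) is moved more than 20 mm (distance of any of jar_green, jar_blue, jar_cream, mug, bowl, spare_die, brush from where it was at the start of the episode above 0.02 m).
It also fails if it takes over 72 s, if anything falls off the work surface, if the arm or the gripper's body presses on something with over 40 N, if the wrist force passes 120 N, or if a joint passes its speed limit or range.

## Working session

There is one attempt and no reset: what is moved stays moved. The work goes in short steps, Python scripts to look and compute and a tool call to move; the robot and the scene stay as the last step left them, time stands still between calls to the robot, and variables do not carry over. Pictures are saved under pics/ and viewed, and the job is handed in when it is done.

Besides the shell and the picture viewer there is one more tool, called after "Emit:" in YAML: its name, and indented under it one key for each argument. move_arm: Moves the arm, as the interface text tells. Its arguments: {"type":"object","properties":{"motion":{"type":"array","items":{"type":"object","properties":{"hand":{"type":"number"},"dx":{"type":"number"},"dy":{"type":"number"},"dz":{"type":"number"},"yaw":{"type":"number"}}}},"squeeze":{"type":"number"}},"required":["motion"]}

```bash
mkdir -p pics; ls
cat > h.py <<'E'
import numpy as np, cv2, pickle
from station import state, grab_frame, grip_point_offset
def grab(n,tag):
    f=grab_frame(n); pickle.dump(f,open(f'{tag}_{n}.pkl','wb')); cv2.imwrite(f'pics/{tag}_{n}.png',f['img']); return f
def load(n,tag): return pickle.load(open(f'{tag}_{n}.pkl','rb'))
def rays(f,uv):
    K=f['intrinsics'];uv=np.array(uv,float).reshape(-1,2)
    d=np.c_[(uv[:,0]-K[0,2])/K[0,0],(uv[:,1]-K[1,2])/K[1,1]]
    s=d.copy()
    for _ in range(20): s=d/(1+f['k1']*(s**2).sum(1,keepdims=True))
    return np.c_[s,np.ones(len(s))]
def onplane(f,uv,z):
    r=rays(f,uv)@f['T'][:3,:3].T; o=f['T'][:3,3]
    return o+r*((z-o[2])/r[:,2])[:,None]
def bydepth(f,uv):
    uv=np.array(uv).reshape(-1,2); r=rays(f,uv); z=f['z_map'][uv[:,1].astype(int),uv[:,0].astype(int)]
    return (r*z[:,None])@f['T'][:3,:3].T+f['T'][:3,3], z
def proj(f,P):
    P=np.array(P,float).reshape(-1,3); c=(P-f['T'][:3,3])@f['T'][:3,:3]
    s=c[:,:2]/c[:,2:]; s=s*(1+f['k1']*(s**2).sum(1,keepdims=True)); K=f['intrinsics']
    return np.c_[s[:,0]*K[0,0]+K[0,2],s[:,1]*K[1,1]+K[1,2]]
E
python3 - <<'E'
from h import *
for n in('side','top'):
    f=grab(n,'a'); print(n,f['T'].round(3).tolist(),f['intrinsics'].round(1).tolist(),f['k1'])
print(state(),grip_point_offset)
E
```

```text
pics
side [[0.992, -0.096, 0.083, 0.471], [-0.127, -0.725, 0.677, -0.63], [-0.005, -0.682, -0.731, 0.792], [0.0, 0.0, 0.0, 1.0]] [[351.4, 0.0, 257.4], [0.0, 351.4, 188.2], [0.0, 0.0, 1.0]] -0.0075282459499808555
top [[-0.004, -0.983, 0.184, 0.275], [-1.0, 0.005, 0.006, -0.004], [-0.007, -0.184, -0.983, 1.55], [0.0, 0.0, 0.0, 1.0]] [[428.0, 0.0, 256.3], [0.0, 428.0, 189.1], [0.0, 0.0, 1.0]] -0.05053405199377339
{'time_s': 0.1, 'q': array([ 1.02831536,  0.60003957, -0.00251512,  1.60002241,  0.00180867,
        0.94292851, -0.07980084]), 'qvel': array([-4.54650890e-04, -6.00168846e-04,  6.54954884e-05, -3.26292789e-03,
        3.41421173e-04,  1.46888776e-03, -1.27393492e-03]), 'effort': array([ 3.32042917e-03, -7.66558528e+01,  1.50175218e+00, -2.52940840e+01,
       -5.23169863e-02,  1.35629339e-02,  5.72057081e-05]), 'tcp_pos': array([ 0.32536174, -0.64735551,  0.1823606 ]), 'tcp_rot': array([ 9.72998580e-01,  2.30810043e-01, -2.34662581e-04, -6.57509498e-04]), 'force': array([0.9682816 , 0.33811924, 0.2382673 ]), 'torque': array([-0.0209413 , -0.00344408,  0.00311938]), 'gripper_width': 0.09300997452231505} 0.0188
```

```bash
python3 -c "
import cv2
for n in('side','top'):
    cv2.imwrite(f'pics/a2_{n}.png',cv2.resize(cv2.imread(f'pics/a_{n}.png'),(800,600),interpolation=cv2.INTER_CUBIC))"
```

```text
(no output)
```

View pics/a2_side.png

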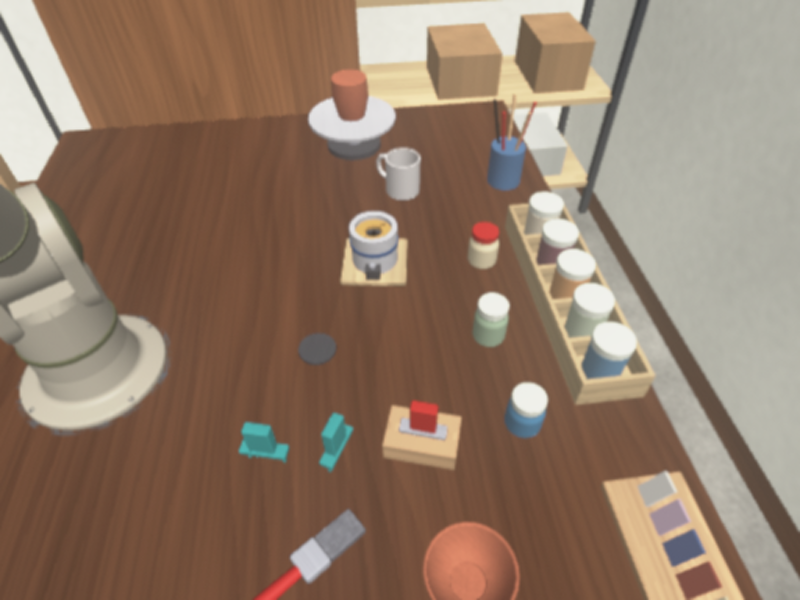

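View pics/a2_top.png

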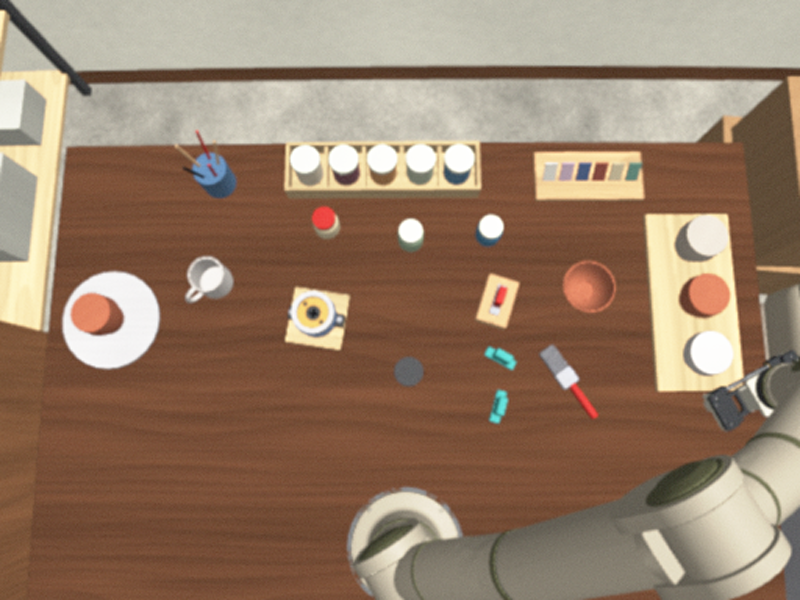

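Side view (800 scale): spanner with red grip in its wooden rest at about (424,417), barrel at (374,240). Top view: rest at (498,300), barrel at (315,315).
Candidates for the spanner (top view, 800 scale): red grip on rest (498,300), turquoise twins (500,357) and (498,406), red jar cap (325,217), red brush handle (583,400). I choose the red grip on the wooden block, and check it in close crops.

Run:
```python
from h import *
def crop(f,x0,y0,w,h): return cv2.resize(f['img'][y0:y0+h,x0:x0+w],(400,300),interpolation=cv2.INTER_CUBIC)
t=load('top','a');s=load('side','a')
a=np.hstack([crop(t,290,162,60,45),crop(t,170,176,60,45)])
b=np.hstack([crop(s,236,246,72,54),crop(s,210,130,64,48)])
cv2.imwrite('pics/crop1.png',np.vstack([a,b]))
```

```text
(no output)
```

View pics/crop1.png

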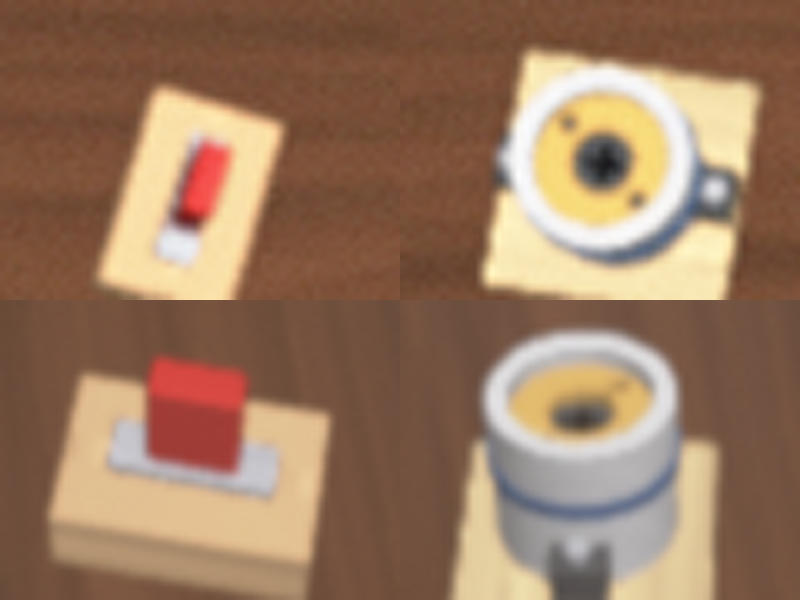

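The top-left and bottom-left crops show the steel bar with the red grip on the block. It is red, not turquoise, so it is the spanner. The right crops show the barrel with both holes at about top px (195,194) and (205,206). Measuring next.

Run:
```python
from h import *
t=load('top','a');s=load('side','a')
def mask(f,lo,hi,box):
    hsv=cv2.cvtColor(f['img'],cv2.COLOR_BGR2HSV); m=cv2.inRange(hsv,lo,hi); k=np.zeros_like(m); x,y,w,h=box; k[y:y+h,x:x+w]=m[y:y+h,x:x+w]; return k
def big(m):
    c,_=cv2.findContours(m,cv2.RETR_EXTERNAL,cv2.CHAIN_APPROX_NONE); return max(c,key=cv2.contourArea)
# wooden rest top
for f,n,box in((t,'top',(290,162,60,50)),(s,'side',(236,246,72,56))):
    m=mask(f,(8,40,150),(30,255,255),box); c=big(m)
    P=onplane(f,c[:,0],.038)[:,:2]*1000
    h=cv2.convexHull(P.astype(np.float32)); r=cv2.minAreaRect(h); print(n,'rest',r,cv2.contourArea(c)); 
    m=mask(f,(0,120,80),(6,255,255),box)|mask(f,(172,120,80),(180,255,255),box); c=big(m)
    print(' red px',cv2.minAreaRect(c)); P=onplane(f,c[:,0],.106)[:,:2]*1000; print(' red@.106',cv2.minAreaRect(P.astype(np.float32)))
    rr=cv2.boxPoints(cv2.minAreaRect(c)); print(rr.round(1).tolist())
# barrel ring brass, rim
for f,n,box in((t,'top',(180,180,45,40)),(s,'side',(215,130,50,30))):
    hsv=cv2.cvtColor(f['img'],cv2.COLOR_BGR2HSV)
    x,y,w,h=box; print(n); 
    m=mask(f,(0,0,205),(180,40,255),box); c=big(m)
    e=cv2.fitEllipse(cv2.convexHull(c)); print(' white rim',e,onplane(f,[e[0]],.1)*1000, 'diam',)
    P=onplane(f,c[:,0],.1)[:,:2]*1000; print('  circ',cv2.minEnclosingCircle(P.astype(np.float32)))
    m=mask(f,(15,70,120),(30,255,255),box); c=big(m); e=cv2.fitEllipse(c); print(' brass',e,onplane(f,[e[0]],.088)*1000,cv2.minEnclosingCircle((onplane(f,c[:,0],.088)[:,:2]*1000).astype(np.float32)))
ho=onplane(t,[[195.2-.4,194.3-.4],[205.5-.4,206.2-.4]],.088)*1000; print(ho,ho.mean(0),np.degrees(np.arctan2(*(ho[0]-ho[1])[[1,0]])),np.linalg.norm(ho[0]-ho[1]))
# depth points
print(bydepth(t,[[200,185],[196,190],[321,189],[311,205],[314,180]]),bydepth(s,[[270,266],[250,280]]))
```

```text
top rest ((547.4470825195312, -217.12185668945312), (77.600341796875, 116.8089828491211), 72.40867614746094) 632.5
 red px ((319.8999938964844, 189.3000030517578), (5.0596442222595215, 12.016654968261719), 18.43494987487793)
 red@.106 ((543.8065185546875, -213.64682006835938), (17.29053497314453, 42.284873962402344), 70.15966796875)
[[315.6000061035156, 194.1999969482422], [319.3999938964844, 182.8000030517578], [324.20001220703125, 184.39999389648438], [320.3999938964844, 195.8000030517578]]
side rest ((547.822265625, -224.9912872314453), (90.27134704589844, 113.30797576904297), 72.02352905273438) 1127.0
 red px ((270.148681640625, 265.6081237792969), (18.577085494995117, 18.248287200927734), 9.462322235107422)
 red@.106 ((546.8616943359375, -230.2769775390625), (45.847537994384766, 41.7266845703125), 71.54983520507812)
[[259.5, 273.1000061035156], [262.5, 255.10000610351562], [280.79998779296875, 258.1000061035156], [277.79998779296875, 276.1000061035156]]
top
 white rim ((199.5973358154297, 199.1157989501953), (26.441598892211914, 27.969635009765625), 68.4334945678711) [[512.49592
[... 696 characters left out ...]
 ]] ((515.9325561523438, 206.36856079101562), 33.40327453613281)
[[532.89718757 218.57826548  88.        ]
 [490.978399   181.93882056  88.        ]] [511.93779329 200.25854302  88.        ] 41.1553364563803 55.67435459871967
(array([[ 0.58388591,  0.2149466 , -0.01074964],
       [ 0.54566915,  0.21390554,  0.0933418 ],
       [ 0.54492631, -0.21757379,  0.10510471],
       [ 0.4998592 , -0.19022689,  0.03584225],
       [ 0.59069869, -0.20330141,  0.03767578]]), array([1.5921046, 1.4827502, 1.4685404, 1.5284735, 1.5433292],
      dtype=float32)) (array([[ 0.54782619, -0.2256613 ,  0.09542103],
       [ 0.50175591, -0.2225275 ,  0.03657665]]), array([0.78916436, 0.83048975], dtype=float32))
```

Run:
```python
from h import *
t=load('top','a');s=load('side','a')
for f,n,box in((t,'top',(305,175,30,30)),(s,'side',(250,245,40,40))):
    x,y,w,h=box; I=cv2.resize(f['img'][y:y+h,x:x+w],None,fx=4,fy=4,interpolation=cv2.INTER_CUBIC)
    hsv=cv2.cvtColor(I,cv2.COLOR_BGR2HSV); red=((hsv[...,0]<8)|(hsv[...,0]>172))&(hsv[...,1]>130)
    V=hsv[...,2]; print(n,np.percentile(V[red],[5,25,50,75,95]))
    for th in (100,195):
        m=(red&(V>th)).astype(np.uint8); c,_=cv2.findContours(m,0,1); c=max(c,key=cv2.contourArea)[:,0].astype(float)
        uv=(c+.5)/4-.5+[x,y]; P=onplane(f,uv,.106)[:,:2]*1000; print(th,cv2.minAreaRect(P.astype(np.float32)))
    hs=((hsv[...,1]<60)&(V>130)).astype(np.uint8); c,_=cv2.findContours(hs,0,1)
    P=np.vstack([onplane(f,(k[:,0]+.5)/4-.5+[x,y],.048)[:,:2]*1000 for k in c if cv2.contourArea(k)>20]); print('bar',cv2.minAreaRect(P.astype(np.float32)))
    # depth points of grip top
    v,u=np.mgrid[y:y+h,x:x+w]; P,_=bydepth(f,np.c_[u.ravel(),v.ravel()]); k=(P[:,2]>.099)&(P[:,2]<.112); print('depth',k.sum(),P[k].mean(0)*1000)
```

```text
top [133.4 208.5 242.  245.  246. ]
100 ((543.6387329101562, -214.01271057128906), (17.95540428161621, 42.57638931274414), 72.56925964355469)
195 ((546.0598754882812, -215.8685302734375), (15.786537170410156, 36.98765563964844), 71.20836639404297)
bar ((546.6824951171875, -216.9612274169922), (24.896760940551758, 74.29336547851562), 70.32022094726562)
depth 56 [ 546.05928546 -217.54938593  103.82732463]
side [150. 159. 162. 205. 216.]
100 ((547.302734375, -229.78099060058594), (46.696685791015625, 43.26821517944336), 71.0714111328125)
195 ((551.830322265625, -219.4564208984375), (15.379012107849121, 38.033470153808594), 70.77127838134766)
bar ((550.8087768554688, -219.47711181640625), (26.569530487060547, 73.25503540039062), 70.90438842773438)
depth 141 [ 551.21413287 -219.86985343  104.35543736]
```

Emit:
move_arm:
  motion:
    - {"hand": 0,"dx": 24.5,"dy": -17.7}
    - {"dx": 24.5,"dy": -17.7}
    - {"dx": 24.5,"dy": -17.7}
    - {"dx": 24.5,"dy": -17.7}
    - {"dx": 24.5,"dy": -17.7}
    - {"dx": 24.5,"dy": -17.7}
    - {"dx": 24.5,"dy": -17.7}
    - {"dx": 24.5,"dy": -17.7}
    - {"dx": 24.5,"dy": -17.7}
    - {"dx": 24.5,"dy": -17.7}
    - {"dx": 24.5,"dy": -17.7}
    - {"dx": 24.5,"dy": -17.7}
    - {"dx": 24.5,"dy": -17.7}
    - {"dx": 24.5,"dy": -17.7}
    - {"dx": 24.5,"dy": -17.7}
    - {"dx": 24.5,"dy": -17.7}
  squeeze: 30

```text
invalid input at $.motion[0]: expected keys hand, dx, dy, dz, yaw
```

Emit:
move_arm:
  motion:
    - {"yaw": -9.6}
    - {"yaw": -9.6}
    - {"yaw": -9.6}
    - {"yaw": -9.6}
    - {"yaw": -9.6}
    - {"yaw": -9.6}
    - {"yaw": -9.6}
    - {"yaw": -9.6}
    - {"yaw": -9.6}
    - {"yaw": -9.6}
    - {"yaw": -9.6}
    - {"yaw": -9.6}
    - {"yaw": -9.6}
    - {"yaw": -9.6}

```text
invalid input at $.motion[0]: expected keys hand, dx, dy, dz, yaw
```

```bash
cat >> h.py <<'E'
from scipy.spatial.transform import Rotation as Ro
def pose(target=None,yawx=None):
    s=state(); R=Ro.from_quat(s['tcp_rot']).as_matrix(); p=s['tcp_pos']*1000
    a=np.degrees(np.arctan2(R[1,0],R[0,0]))
    print('t %.2f'%s['time_s'],'p',p.round(2),'toolx yaw %.2f'%a,'tilt %.4f'%np.arccos(-R[2,2]),'F',s['force'].round(2),'T',s['torque'].round(3),'w %.4f'%s['gripper_width'],'q7 %.2f'%s['q'][6])
    if target is not None: print('tool shift mm',(R.T@(np.array(target)-p)).round(2))
    if yawx is not None: print('yaw cmd',round((a-yawx+180)%360-180,2))
E
python3 - <<'E'
from h import *
pose([549,-218,58],161.2)
grab('side','b');grab('top','b')
E
python3 -c "
import cv2
cv2.imwrite('pics/b2.png',cv2.resize(cv2.imread('pics/b_side.png')[180:330,180:380],(800,600),interpolation=2))"
```

```text
t 0.10 p [ 325.36 -647.36  182.36] toolx yaw 26.69 tilt 0.0014 F [0.97 0.34 0.24] T [-0.021 -0.003  0.003] w 0.0930 q7 -0.08
tool shift mm [ 392.68 -282.99  124.69]
yaw cmd -134.51
```

View pics/b2.png

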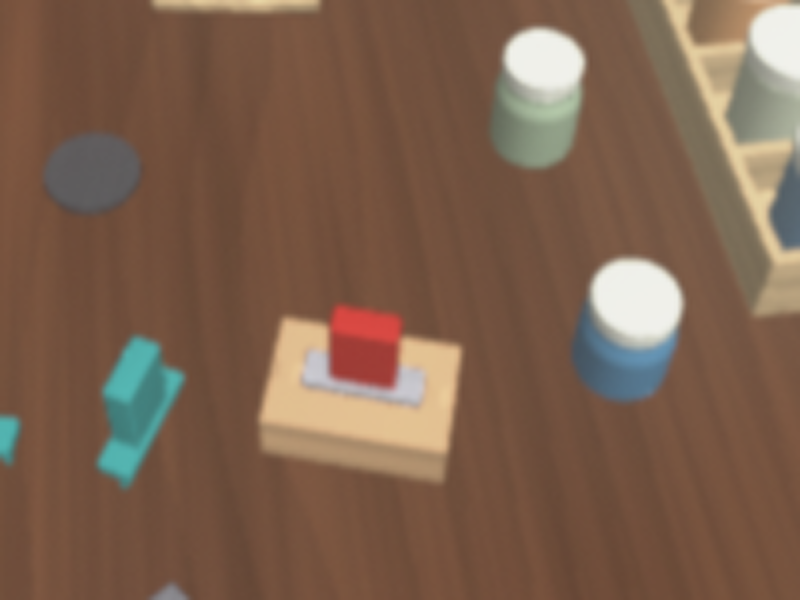

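The move was refused because every row needs all five keys. The picture therefore still shows the start scene, with the spanner at crop (365,345). Sending it again with full rows.

Emit:
move_arm:
  motion:
    - {"hand": 0,"dx": 24.5,"dy": -17.7,"dz": 0,"yaw": 0}
    - {"hand": 0,"dx": 24.5,"dy": -17.7,"dz": 0,"yaw": 0}
    - {"hand": 0,"dx": 24.5,"dy": -17.7,"dz": 0,"yaw": 0}
    - {"hand": 0,"dx": 24.5,"dy": -17.7,"dz": 0,"yaw": 0}
    - {"hand": 0,"dx": 24.5,"dy": -17.7,"dz": 0,"yaw": 0}
    - {"hand": 0,"dx": 24.5,"dy": -17.7,"dz": 0,"yaw": 0}
    - {"hand": 0,"dx": 24.5,"dy": -17.7,"dz": 0,"yaw": 0}
    - {"hand": 0,"dx": 24.5,"dy": -17.7,"dz": 0,"yaw": 0}
    - {"hand": 0,"dx": 24.5,"dy": -17.7,"dz": 0,"yaw": 0}
    - {"hand": 0,"dx": 24.5,"dy": -17.7,"dz": 0,"yaw": 0}
    - {"hand": 0,"dx": 24.5,"dy": -17.7,"dz": 0,"yaw": 0}
    - {"hand": 0,"dx": 24.5,"dy": -17.7,"dz": 0,"yaw": 0}
    - {"hand": 0,"dx": 24.5,"dy": -17.7,"dz": 0,"yaw": 0}
    - {"hand": 0,"dx": 24.5,"dy": -17.7,"dz": 0,"yaw": 0}
    - {"hand": 0,"dx": 24.5,"dy": -17.7,"dz": 0,"yaw": 0}
    - {"hand": 0,"dx": 24.5,"dy": -17.7,"dz": 0,"yaw": 0}
  squeeze: 30

```text
time_s: 2.2
tcp_pos: [0.549, -0.2178, 0.1831]
tcp_rot: [0.973, 0.231, -0.0, 0.0]
force: [0.3, 0.3, 0.5]
gripper_width: 0.093
```

Emit:
move_arm:
  motion:
    - {"hand": 0,"dx": 0,"dy": 0,"dz": 0,"yaw": -9.6}
    - {"hand": 0,"dx": 0,"dy": 0,"dz": 0,"yaw": -9.6}
    - {"hand": 0,"dx": 0,"dy": 0,"dz": 0,"yaw": -9.6}
    - {"hand": 0,"dx": 0,"dy": 0,"dz": 0,"yaw": -9.6}
    - {"hand": 0,"dx": 0,"dy": 0,"dz": 0,"yaw": -9.6}
    - {"hand": 0,"dx": 0,"dy": 0,"dz": 0,"yaw": -9.6}
    - {"hand": 0,"dx": 0,"dy": 0,"dz": 0,"yaw": -9.6}
    - {"hand": 0,"dx": 0,"dy": 0,"dz": 0,"yaw": -9.6}
    - {"hand": 0,"dx": 0,"dy": 0,"dz": 0,"yaw": -9.6}
    - {"hand": 0,"dx": 0,"dy": 0,"dz": 0,"yaw": -9.6}
    - {"hand": 0,"dx": 0,"dy": 0,"dz": 0,"yaw": -9.6}
    - {"hand": 0,"dx": 0,"dy": 0,"dz": 0,"yaw": -9.6}
    - {"hand": 0,"dx": 0,"dy": 0,"dz": 0,"yaw": -9.6}
    - {"hand": 0,"dx": 0,"dy": 0,"dz": 0,"yaw": -9.6}
    - {"hand": 0,"dx": 0,"dy": 0,"dz": 0,"yaw": 0}

```text
time_s: 4.08
tcp_pos: [0.5485, -0.2189, 0.1829]
tcp_rot: [0.165, 0.986, 0.0, -0.0]
force: [-0.3, 0.3, -0.8]
gripper_width: 0.0931
```

```bash
python3 - <<'E'
from h import *
pose([549,-218,58],161.2)
grab('side','c');grab('top','c')
E
python3 -c "
import cv2,numpy as np
a=cv2.resize(cv2.imread('pics/c_side.png')[180:330,180:380],(600,450),interpolation=2)
cv2.imwrite('pics/c2.png',a)"
```

```text
t 4.08 p [ 548.48 -218.88  182.87] toolx yaw 161.00 tilt 0.0006 F [-0.32  0.33 -0.77] T [ 0.023 -0.148 -0.019] w 0.0931 q7 1.11
tool shift mm [ -0.26   0.95 124.87]
yaw cmd -0.2
```

View pics/c2.png

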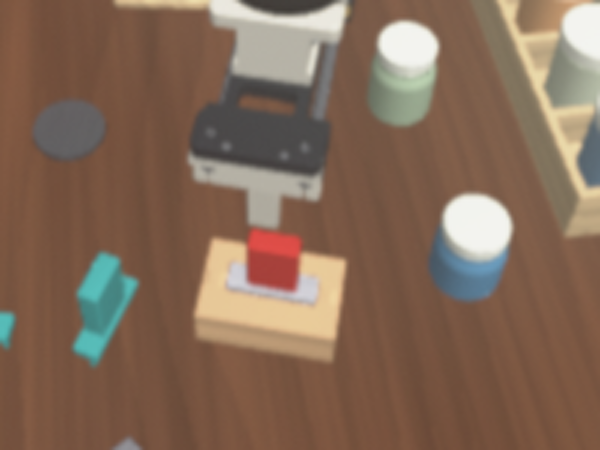

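The jaws are over the grip. The near finger is at crop (264,205) and the grip at (273,262). I'll use the finger tip to check the side camera's bias.

Run:
```python
from h import *
s=load('side','c'); st=state(); R=Ro.from_quat(st['tcp_rot']).as_matrix(); p=st['tcp_pos']
for y in(-.064,-.0465):
  for x in (-.0075,0,.0075): print(x,y,proj(s,[p+R@[x,y,0]]).round(1))
print(proj(s,[[.549,-.218,.106]]))
I=s['img'][225:270,245:300]; I=cv2.resize(I,(770,630),interpolation=cv2.INTER_NEAREST); cv2.imwrite('pics/c3.png',I)
t=load('top','c'); cv2.imwrite('pics/c4.png',cv2.resize(t['img'][150:225,270:370],(800,600),interpolation=cv2.INTER_NEAREST))
```

```text
-0.0075 -0.064 [[268.6 268.6]]
0 -0.064 [[264.8 267.9]]
0.0075 -0.064 [[261.1 267.2]]
-0.0075 -0.0465 [[270.2 260.9]]
0 -0.0465 [[266.5 260.3]]
0.0075 -0.0465 [[262.8 259.6]]
[[270.10255082 260.49493462]]
```

View pics/c3.png

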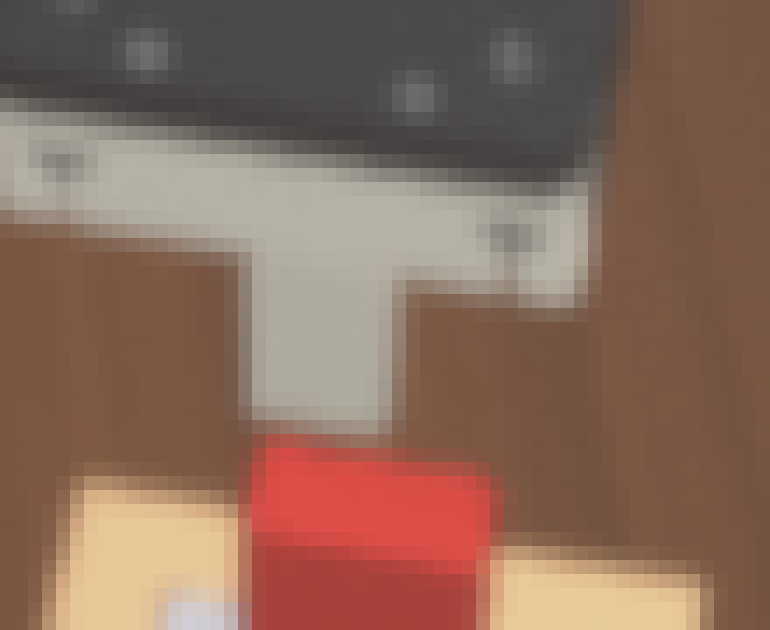

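Run:
```python
from h import *
s=load('side','c'); st=state(); R=Ro.from_quat(st['tcp_rot']).as_matrix(); p=st['tcp_pos']
for y in(-.064,-.0465,-.02,0,.0465):
   print(y,proj(s,[p+R@[0,y,0]]).round(1), proj(s,[p+R@[0,y,-.084]]).round(1))
P,_=bydepth(s,[[267,254],[267,250],[267,246],[255,240],[285,243],[270,232]]); print((P*1000).round(0)); print((((P-p)@R)*1000).round(1))
I=cv2.resize(s['img'][120:300,150:390],(800,600),interpolation=cv2.INTER_CUBIC); cv2.imwrite('pics/c5.png',I)
```

```text
-0.064 [[264.8 267.9]] [[265.4 243.6]]
-0.0465 [[266.5 260.3]] [[267.2 235.7]]
-0.02 [[269.  249.2]] [[269.9 224.2]]
0 [[270.7 241.2]] [[271.8 215.9]]
0.0465 [[274.6 223.6]] [[275.9 198. ]]
[[ 531. -279.  231.]
 [ 531. -280.  247.]
 [ 530. -281.  261.]
 [ 507. -297.  307.]
 [ 554. -313.  313.]
 [ 529. -311.  345.]]
[[  -3.2  -62.4  -48.5]
 [  -3.2  -63.6  -63.8]
 [  -3.1  -64.2  -77.6]
 [  13.6  -86.9 -123.7]
 [ -36.5  -87.4 -130.5]
 [ -12.1  -93.4 -162.1]]
```

View pics/c5.png

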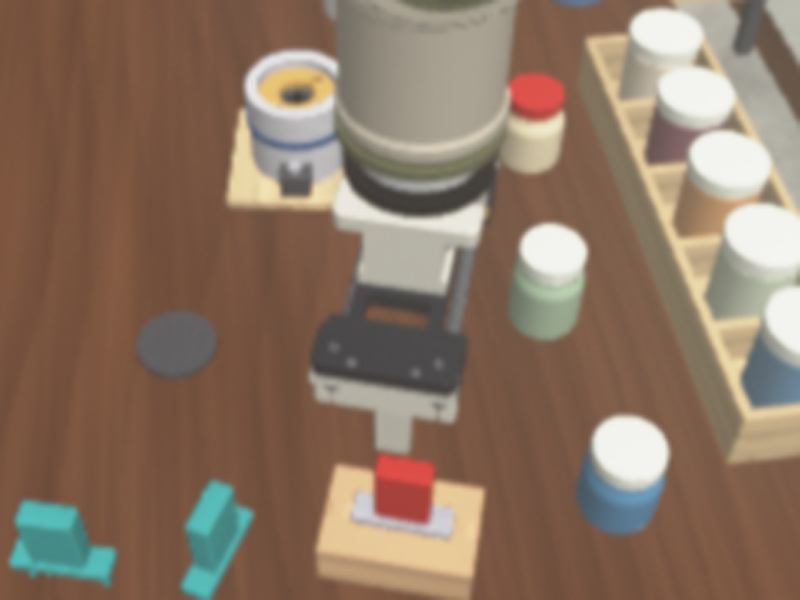

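View pics/c4.png

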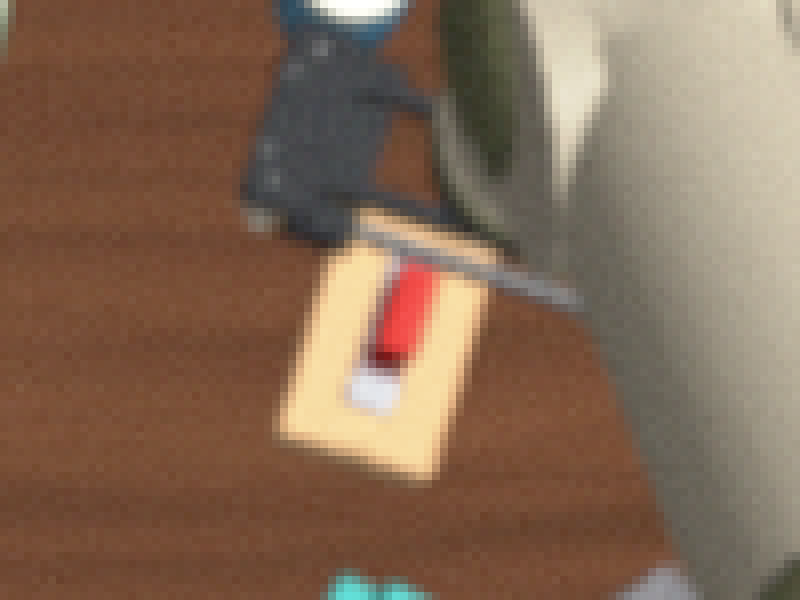

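Run:
```python
from h import *
st=state(); R=Ro.from_quat(st['tcp_rot']).as_matrix(); p=st['tcp_pos']
s=load('side','c');t=load('top','c')
for f in(s,t):
    v,u=np.mgrid[0:384,0:512]; P,z=bydepth(f,np.c_[u.ravel(),v.ravel()]); Q=((P-p)@R)*1000
    k=(z>0)&(abs(Q[:,0])<80)&(abs(Q[:,1])<120)&(Q[:,2]<60)&(Q[:,2]>-190)
    Q=Q[k]
    for lo in range(-190,60,15):
        q=Q[(Q[:,2]>=lo)&(Q[:,2]<lo+15)]
        if len(q): print(lo,len(q),'x',q[:,0].min().round(),q[:,0].max().round(),'y',q[:,1].min().round(),q[:,1].max().round())
    print(np.asarray(proj(f,[p,p+R@[0,0,-.1]])).round(1))
print(st['q'].round(3))
```

```text
-190 151 x -25.0 16.0 y -44.0 -30.0
-175 1015 x -38.0 32.0 y -97.0 -11.0
-160 294 x -38.0 32.0 y -97.0 86.0
-145 316 x -39.0 32.0 y -94.0 81.0
-130 156 x -39.0 32.0 y -88.0 65.0
-100 4 x -7.0 4.0 y -66.0 -65.0
-85 41 x -12.0 6.0 y -66.0 -62.0
-70 46 x -12.0 4.0 y -65.0 -50.0
-55 29 x -12.0 4.0 y -64.0 -50.0
-40 2 x -2.0 -0.0 y 44.0 45.0
[[270.7 241.2]
 [272.  210.6]]
-175 167 x -32.0 36.0 y 13.0 90.0
-160 175 x -35.0 37.0 y 11.0 91.0
-145 184 x -35.0 37.0 y -42.0 88.0
-130 12 x 30.0 37.0 y -3.0 83.0
-40 2 x 9.0 10.0 y -58.0 -51.0
[[324.7 183.5]
 [329.7 177. ]]
[ 0.742  0.513 -0.668  1.886  0.405  0.881  1.111]
```

Measured from both views, the gripper body is about 188 × 72 mm and nearly centred on the TCP. That implies a side camera bias of a few mm, so the corrected grip centre is about (548,-216.5). The finger ends seem to sit about 45 mm above the reported TCP, so I'll lower partway and look before trusting the height.

Emit:
move_arm:
  motion:
    - {"hand": 0,"dx": 1.0,"dy": 2.2,"dz": 15,"yaw": 0}
    - {"hand": 0,"dx": 0,"dy": 0,"dz": 15,"yaw": 0}
    - {"hand": 0,"dx": 0,"dy": 0,"dz": 15,"yaw": 0}
    - {"hand": 0,"dx": 0,"dy": 0,"dz": 15,"yaw": 0}
    - {"hand": 0,"dx": 0,"dy": 0,"dz": 0,"yaw": 0}

```text
time_s: 4.8
tcp_pos: [0.5476, -0.216, 0.1215]
tcp_rot: [0.164, 0.986, 0.0, -0.001]
force: [-0.0, 0.2, -0.1]
gripper_width: 0.0934
```

Run:
```python
from h import *
pose([548.3,-216.5,58],161.2)
st=state(); R=Ro.from_quat(st['tcp_rot']).as_matrix(); p=st['tcp_pos']
s=grab('side','d');t=grab('top','d')
for f in(s,t):
    v,u=np.mgrid[0:384,0:512]; P,z=bydepth(f,np.c_[u.ravel(),v.ravel()]); Q=((P-p)@R)*1000
    k=(z>0)&(abs(Q[:,0])<80)&(abs(Q[:,1])<120)&(Q[:,2]<10)&(Q[:,2]>-190)
    Q=Q[k]
    for lo in range(-190,10,15):
        q=Q[(Q[:,2]>=lo)&(Q[:,2]<lo+15)]
        if len(q): print(lo,len(q),'x',q[:,0].min().round(),q[:,0].max().round(),'y',q[:,1].min().round(),q[:,1].max().round())
I=cv2.resize(s['img'][200:320,200:360],(800,600),interpolation=cv2.INTER_CUBIC); cv2.imwrite('pics/d5.png',I)
```

```text
t 4.80 p [ 547.62 -215.98  121.53] toolx yaw 161.10 tilt 0.0025 F [-0.02  0.19 -0.06] T [ 0.031 -0.154 -0.061] w 0.0934 q7 1.04
tool shift mm [-0.97 -0.28 63.52]
yaw cmd -0.1
-190 122 x -22.0 16.0 y -43.0 -32.0
-175 885 x -38.0 32.0 y -97.0 -12.0
-160 222 x -38.0 33.0 y -96.0 -11.0
-145 274 x -39.0 33.0 y -94.0 74.0
-130 127 x -39.0 32.0 y -89.0 64.0
-85 26 x -12.0 5.0 y -65.0 -61.0
-70 37 x -12.0 5.0 y -65.0 -58.0
-55 24 x -12.0 5.0 y -64.0 -57.0
-40 1 x -12.0 -12.0 y -56.0 -56.0
-175 191 x -34.0 37.0 y 11.0 91.0
-160 128 x -35.0 37.0 y 10.0 91.0
-145 170 x -34.0 37.0 y -58.0 79.0
-130 7 x 24.0 38.0 y -63.0 80.0
-85 1 x 8.0 8.0 y -51.0 -51.0
-70 1 x 4.0 4.0 y -50.0 -50.0
-40 1 x 10.0 10.0 y -52.0 -52.0
```

View pics/d5.png

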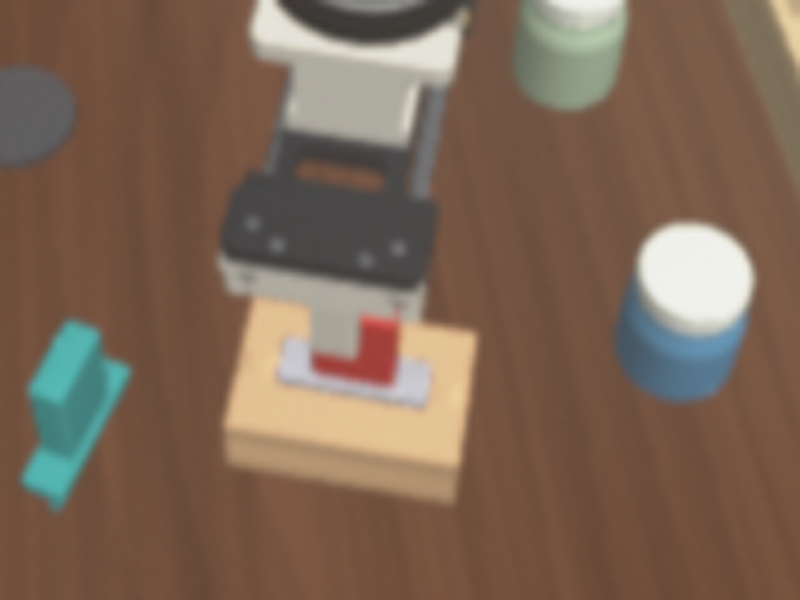

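The side view shows the finger end at crop (335,357), about 42 mm above the reported TCP. To test it, I'll go to reported z = 75 mm and close lightly. If the text is right, the jaws stop at 18 mm; if the picture is right, they shut above the grip.

Emit:
move_arm:
  motion:
    - {"hand": 0,"dx": -1.0,"dy": 0,"dz": 15,"yaw": 0}
    - {"hand": 0,"dx": 0,"dy": 0,"dz": 15,"yaw": 0}
    - {"hand": 0,"dx": 0,"dy": 0,"dz": 15,"yaw": 0}
    - {"hand": 0.4,"dx": 0,"dy": 0,"dz": 0,"yaw": 0}
    - {"hand": 0.6,"dx": 0,"dy": 0,"dz": 0,"yaw": 0}
    - {"hand": 0.75,"dx": 0,"dy": 0,"dz": 0,"yaw": 0}
    - {"hand": 0.85,"dx": 0,"dy": 0,"dz": 0,"yaw": 0}
    - {"hand": 0.9,"dx": 0,"dy": 0,"dz": 0,"yaw": 0}
    - {"hand": 0.9,"dx": 0,"dy": 0,"dz": 0,"yaw": 0}
  squeeze: 4

```text
time_s: 6.02
tcp_pos: [0.5494, -0.2167, 0.0782]
tcp_rot: [0.164, 0.986, -0.0, 0.0]
force: [0.3, 0.7, 0.8]
gripper_width: 0.0377
```

Run:
```python
from h import *
pose([548.3,-216.5,58],161.2)
s=grab('side','e');t=grab('top','e')
I=cv2.resize(s['img'][200:320,200:360],(800,600),interpolation=cv2.INTER_CUBIC); cv2.imwrite('pics/e5.png',I)
```

```text
t 6.03 p [ 549.4  -216.67   78.24] toolx yaw 161.08 tilt 0.0002 F [0.27 0.74 0.82] T [ 0.097 -0.194 -0.03 ] w 0.0377 q7 0.99
tool shift mm [ 1.1  -0.19 20.24]
yaw cmd -0.12
```

View pics/e5.png

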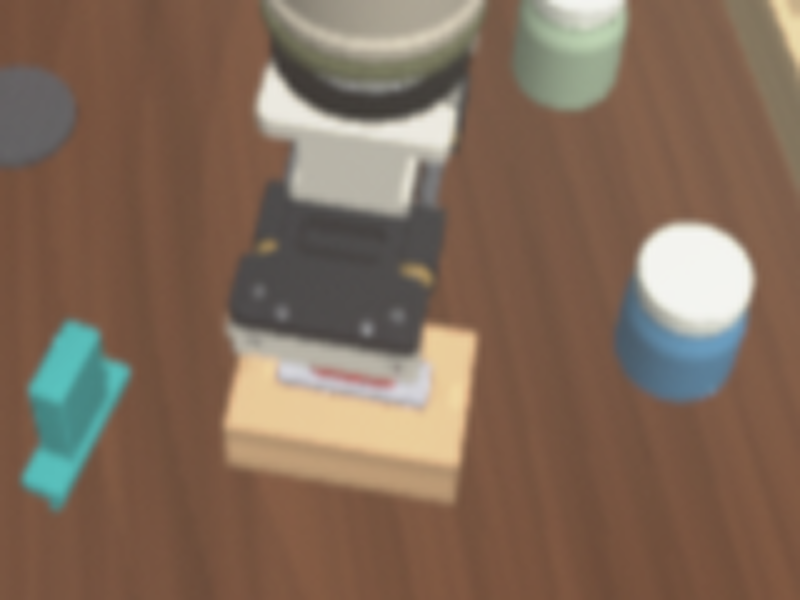

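The jaws are still closing at 37.7 mm; the near jaw block is at crop (325,350). Letting them finish.

Emit:
move_arm:
  motion:
    - {"hand": 0.95,"dx": 0,"dy": 0,"dz": 0,"yaw": 0}
    - {"hand": 0.95,"dx": 0,"dy": 0,"dz": 0,"yaw": 0}
    - {"hand": 0.95,"dx": 0,"dy": 0,"dz": 0,"yaw": 0}
    - {"hand": 0.95,"dx": 0,"dy": 0,"dz": 0,"yaw": 0}
    - {"hand": 0.95,"dx": 0,"dy": 0,"dz": 0,"yaw": 0}
  squeeze: 4

```text
time_s: 6.75
tcp_pos: [0.5494, -0.2166, 0.0781]
tcp_rot: [0.164, 0.986, -0.0, 0.0]
force: [-0.4, -0.3, -0.8]
gripper_width: 0.0044
```

Run:
```python
from h import *
pose([548.3,-216.5,58],161.2)
s=grab('side','f')
st=state(); R=Ro.from_quat(st['tcp_rot']).as_matrix(); p=st['tcp_pos']
for f in(s,):
    v,u=np.mgrid[0:384,0:512]; P,z=bydepth(f,np.c_[u.ravel(),v.ravel()]); Q=((P-p)@R)*1000
    k=(z>0)&(abs(Q[:,0])<80)&(abs(Q[:,1])<120)&(Q[:,2]<10)&(Q[:,2]>-190)
    Q=Q[k]
    for lo in range(-190,10,15):
        q=Q[(Q[:,2]>=lo)&(Q[:,2]<lo+15)]
        if len(q): print(lo,len(q),'x',q[:,0].min().round(),q[:,0].max().round(),'y',q[:,1].min().round(),q[:,1].max().round())
I=cv2.resize(s['img'][200:320,200:360],(800,600),interpolation=cv2.INTER_CUBIC); cv2.imwrite('pics/f5.png',I)
```

```text
t 6.75 p [ 549.39 -216.57   78.11] toolx yaw 161.09 tilt 0.0000 F [-0.37 -0.26 -0.76] T [ 0.05  -0.158  0.023] w 0.0044 q7 0.99
tool shift mm [ 1.06 -0.29 20.11]
yaw cmd -0.11
-190 99 x -22.0 15.0 y -43.0 -29.0
-175 807 x -38.0 32.0 y -96.0 -15.0
-160 196 x -38.0 31.0 y -97.0 -20.0
-145 308 x -39.0 33.0 y -94.0 29.0
-130 156 x -39.0 31.0 y -89.0 81.0
-115 3 x -7.0 5.0 y -32.0 -31.0
-100 11 x -12.0 4.0 y -22.0 -20.0
-70 1 x -12.0 -12.0 y 3.0 3.0
```

View pics/f5.png

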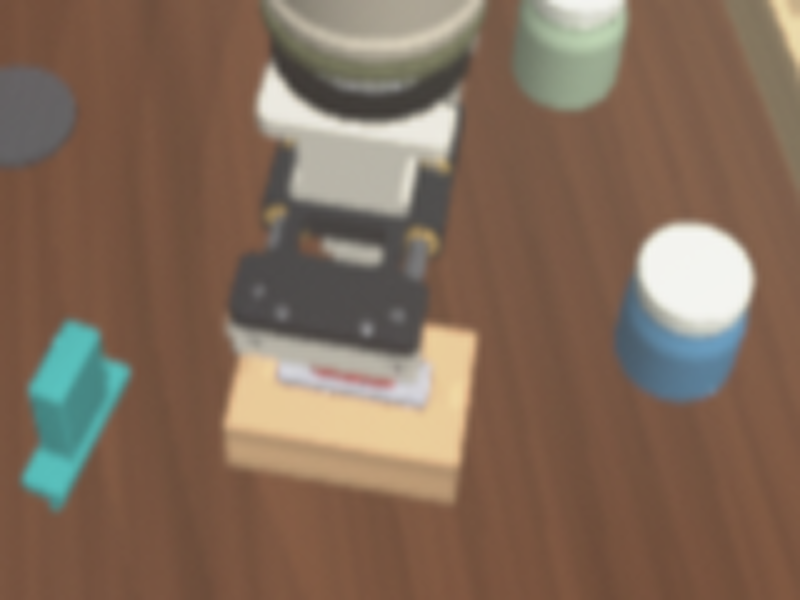

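The jaws closed to 4.4 mm over the grip, so the picture is right: the finger ends are about 44 mm above the reported TCP. I'll reopen and go to reported z ≈ 14 mm (true 58), checking force and picture before closing.

Emit:
move_arm:
  motion:
    - {"hand": 0.35,"dx": 1.0,"dy": 0,"dz": 0,"yaw": 0}
    - {"hand": 0.35,"dx": 0,"dy": 0,"dz": 0,"yaw": 0}
    - {"hand": 0.35,"dx": 0,"dy": 0,"dz": 0,"yaw": 0}
    - {"hand": 0.35,"dx": 0,"dy": 0,"dz": 0,"yaw": 0}
    - {"hand": 0.35,"dx": 0,"dy": 0,"dz": 0,"yaw": 0}
    - {"hand": 0.35,"dx": 0,"dy": 0,"dz": 0,"yaw": 0}
    - {"hand": 0.35,"dx": 0,"dy": 0,"dz": 0,"yaw": 0}
    - {"hand": 0.35,"dx": 0,"dy": 0,"dz": 0,"yaw": 0}
  squeeze: 4

```text
time_s: 7.8
tcp_pos: [0.5484, -0.2163, 0.0781]
tcp_rot: [0.164, 0.986, -0.0, -0.0]
force: [-0.3, -0.9, 0.6]
gripper_width: 0.0601
```

Emit:
move_arm:
  motion:
    - {"hand": 0.35,"dx": 0,"dy": 0,"dz": 10,"yaw": 0}
    - {"hand": 0.35,"dx": 0,"dy": 0,"dz": 10,"yaw": 0}
    - {"hand": 0.35,"dx": 0,"dy": 0,"dz": 10,"yaw": 0}
    - {"hand": 0.35,"dx": 0,"dy": 0,"dz": 0,"yaw": 0}

```text
time_s: 8.3
tcp_pos: [0.5478, -0.216, 0.0469]
tcp_rot: [0.164, 0.986, 0.0, -0.001]
force: [-0.0, -0.2, 0.2]
gripper_width: 0.0609
```

Run:
```python
from h import *
pose([548.3,-216.5,14],161.2)
s=grab('side','g')
I=cv2.resize(s['img'][200:320,200:360],(800,600),interpolation=cv2.INTER_CUBIC); cv2.imwrite('pics/g5.png',I)
```

```text
t 8.30 p [ 547.8  -215.97   46.94] toolx yaw 161.11 tilt 0.0019 F [-0.02 -0.23  0.21] T [ 0.018 -0.153 -0.   ] w 0.0609 q7 0.96
tool shift mm [-0.7  -0.34 32.94]
yaw cmd -0.09
```

View pics/g5.png

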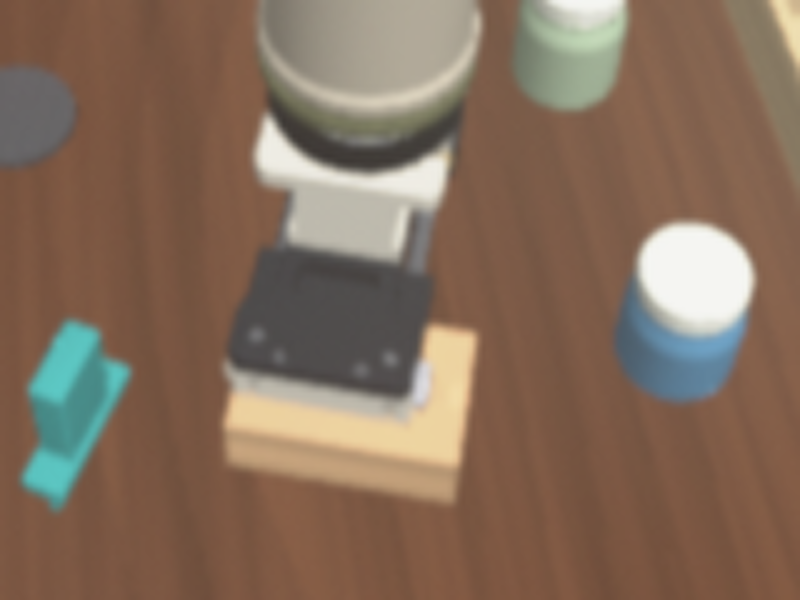

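The gripper is centred over the rest (crop (330,340)) and there's no contact force. Lowering the rest of the way.

Emit:
move_arm:
  motion:
    - {"hand": 0.35,"dx": 0,"dy": 0,"dz": 8,"yaw": 0}
    - {"hand": 0.35,"dx": 0,"dy": 0,"dz": 8,"yaw": 0}
    - {"hand": 0.35,"dx": 0,"dy": 0,"dz": 6,"yaw": 0}
    - {"hand": 0.35,"dx": 0,"dy": 0,"dz": 0,"yaw": 0}

```text
time_s: 8.85
tcp_pos: [0.5481, -0.2161, 0.0255]
tcp_rot: [0.164, 0.986, 0.0, -0.0]
force: [-0.6, 0.5, -0.6]
gripper_width: 0.0605
```

Emit:
move_arm:
  motion:
    - {"hand": 0.35,"dx": 0,"dy": 0,"dz": 6,"yaw": 0}
    - {"hand": 0.35,"dx": 0,"dy": 0,"dz": 4,"yaw": 0}
    - {"hand": 0.35,"dx": 0,"dy": 0,"dz": 0,"yaw": 0}

```text
time_s: 9.22
tcp_pos: [0.5482, -0.2162, 0.0158]
tcp_rot: [0.164, 0.986, 0.0, -0.0]
force: [-0.1, 0.5, -1.1]
gripper_width: 0.0602
```

Run:
```python
from h import *
pose([548.3,-216.5,14],161.2)
```

```text
t 9.22 p [ 548.21 -216.19   15.76] toolx yaw 161.09 tilt 0.0006 F [-0.11  0.53 -1.05] T [ 0.042 -0.147 -0.07 ] w 0.0602 q7 0.92
tool shift mm [-0.18 -0.26  1.76]
yaw cmd -0.11
```

Emit:
move_arm:
  motion:
    - {"hand": 1,"dx": 0,"dy": 0,"dz": 0,"yaw": 0}
    - {"hand": 1,"dx": 0,"dy": 0,"dz": 0,"yaw": 0}
    - {"hand": 1,"dx": 0,"dy": 0,"dz": 0,"yaw": 0}
    - {"hand": 1,"dx": 0,"dy": 0,"dz": 0,"yaw": 0}
    - {"hand": 1,"dx": 0,"dy": 0,"dz": 0,"yaw": 0}
    - {"hand": 1,"dx": 0,"dy": 0,"dz": 0,"yaw": 0}
    - {"hand": 1,"dx": 0,"dy": 0,"dz": 0,"yaw": 0}
  squeeze: 12

```text
time_s: 10.1
tcp_pos: [0.5485, -0.2162, 0.0161]
tcp_rot: [0.164, 0.986, 0.0, 0.0]
force: [0.4, 0.5, 0.8]
gripper_width: 0.0178
```

Emit:
move_arm:
  motion:
    - {"hand": 1,"dx": 0,"dy": 0,"dz": 0,"yaw": 0}
    - {"hand": 1,"dx": 0,"dy": 0,"dz": 0,"yaw": 0}
    - {"hand": 1,"dx": 0,"dy": 0,"dz": 0,"yaw": 0}
  squeeze: 40

```text
time_s: 10.48
tcp_pos: [0.5485, -0.2162, 0.0162]
tcp_rot: [0.164, 0.986, 0.0, 0.0]
force: [0.9, 1.0, 1.5]
gripper_width: 0.0178
```

Run:
```python
from h import *
pose()
```

```text
t 10.47 p [ 548.5  -216.16   16.17] toolx yaw 161.09 tilt 0.0002 F [0.85 1.01 1.53] T [ 0.234 -0.159  0.001] w 0.0178 q7 0.92
```

Gripped at 17.8 mm, which matches the grip's 18 mm. Pin tips are now at reported z − 2.2 mm. Lifting clear, and refining the hole positions meanwhile.

Emit:
move_arm:
  motion:
    - {"hand": 1,"dx": 0,"dy": 0,"dz": -5,"yaw": 0}
    - {"hand": 1,"dx": 0,"dy": 0,"dz": -10,"yaw": 0}
    - {"hand": 1,"dx": 0,"dy": 0,"dz": -20,"yaw": 0}
    - {"hand": 1,"dx": 0,"dy": 0,"dz": -20,"yaw": 0}
    - {"hand": 1,"dx": 0,"dy": 0,"dz": -20,"yaw": 0}
    - {"hand": 1,"dx": 0,"dy": 0,"dz": -20,"yaw": 0}
    - {"hand": 1,"dx": 0,"dy": 0,"dz": -20,"yaw": 0}
    - {"hand": 1,"dx": 0,"dy": 0,"dz": 0,"yaw": 0}

```text
time_s: 11.48
tcp_pos: [0.5491, -0.2166, 0.1327]
tcp_rot: [0.165, 0.986, -0.0, 0.001]
force: [0.3, 0.1, -2.1]
gripper_width: 0.018
```

Run:
```python
from h import *
pose([513.7,199.5,131],221.2)
s=grab('side','i')
I=cv2.resize(s['img'][200:320,200:360],(800,600),interpolation=cv2.INTER_CUBIC); cv2.imwrite('pics/i5.png',I)
t=load('top','a'); g=cv2.cvtColor(t['img'],cv2.COLOR_BGR2GRAY).astype(float)
H=[]
for n in 'abcdefg':
    try: t=load('top',n)
    except Exception: continue
    g=cv2.cvtColor(t['img'],cv2.COLOR_BGR2GRAY).astype(float); h=[]
    for c in((194.8,193.9),(205.1,205.8)):
        u0,v0=np.round(c).astype(int); v,u=np.mgrid[v0-2:v0+3,u0-2:u0+3]; w=g[v0-2:v0+3,u0-2:u0+3]; w=np.clip(np.percentile(w,70)-w,0,None); 
        h.append([(u*w).sum()/w.sum(),(v*w).sum()/w.sum()])
    P=onplane(t,h,.088)[:,:2]*1000; print(n,np.round(h,2).tolist(),P.round(1).tolist(),P.mean(0).round(1),np.degrees(np.arctan2(*(P[0]-P[1])[::-1])).round(1),np.linalg.norm(P[0]-P[1]).round(1))
```

```text
t 11.47 p [ 549.1  -216.64  132.73] toolx yaw 161.06 tilt 0.0027 F [ 0.3   0.11 -2.11] T [ 0.017 -0.175  0.061] w 0.0180 q7 1.05
tool shift mm [168.54 382.13   1.17]
yaw cmd -60.14
a [[194.83, 193.92], [204.76, 205.37]] [[532.8, 218.5], [492.5, 183.1]] [512.7 200.8] 41.2 53.6
b [[194.83, 193.92], [204.78, 205.35]] [[532.8, 218.5], [492.5, 183.1]] [512.7 200.8] 41.3 53.6
c [[194.85, 193.93], [204.77, 205.37]] [[532.8, 218.4], [492.5, 183.1]] [512.6 200.8] 41.2 53.6
d [[194.81, 193.93], [204.76, 205.39]] [[532.8, 218.6], [492.4, 183.2]] [512.6 200.9] 41.3 53.7
e [[194.85, 193.93], [204.79, 205.37]] [[532.8, 218.4], [492.5, 183.1]] [512.6 200.7] 41.3 53.6
```

View pics/i5.png

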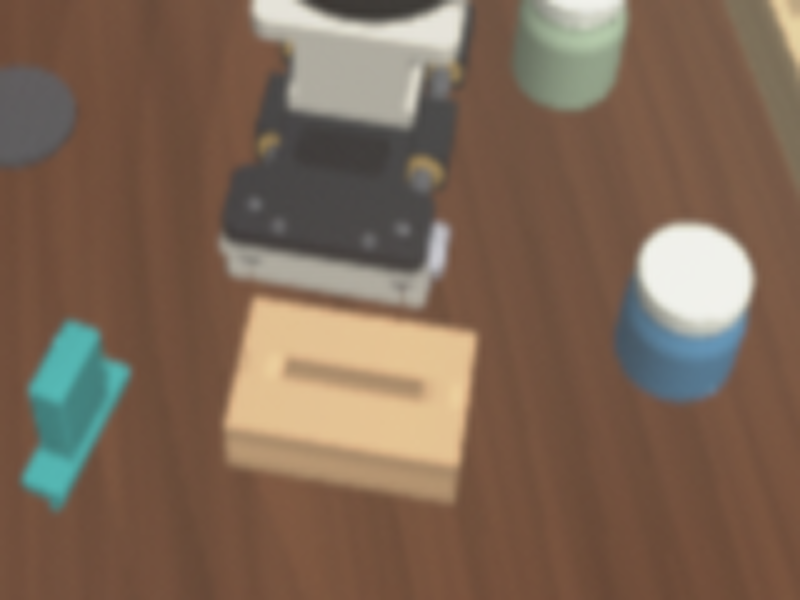

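The slot is empty at crop (355,378), so the spanner is held. The hole line is at 41.2° in every frame, with its midpoint near (513.7,200). Moving over the barrel.

Emit:
move_arm:
  motion:
    - {"hand": 1,"dx": 10.5,"dy": 23.9,"dz": 0,"yaw": 0}
    - {"hand": 1,"dx": 10.5,"dy": 23.9,"dz": 0,"yaw": 0}
    - {"hand": 1,"dx": 10.5,"dy": 23.9,"dz": 0,"yaw": 0}
    - {"hand": 1,"dx": 10.5,"dy": 23.9,"dz": 0,"yaw": 0}
    - {"hand": 1,"dx": 10.5,"dy": 23.9,"dz": 0,"yaw": 0}
    - {"hand": 1,"dx": 10.5,"dy": 23.9,"dz": 0,"yaw": 0}
    - {"hand": 1,"dx": 10.5,"dy": 23.9,"dz": 0,"yaw": 0}
    - {"hand": 1,"dx": 10.5,"dy": 23.9,"dz": 0,"yaw": 0}
    - {"hand": 1,"dx": 10.5,"dy": 23.9,"dz": 0,"yaw": 0}
    - {"hand": 1,"dx": 10.5,"dy": 23.9,"dz": 0,"yaw": 0}
    - {"hand": 1,"dx": 10.5,"dy": 23.9,"dz": 0,"yaw": 0}
    - {"hand": 1,"dx": 10.5,"dy": 23.9,"dz": 0,"yaw": 0}
    - {"hand": 1,"dx": 10.5,"dy": 23.9,"dz": 0,"yaw": 0}
    - {"hand": 1,"dx": 10.5,"dy": 23.9,"dz": 0,"yaw": 0}
    - {"hand": 1,"dx": 10.5,"dy": 23.9,"dz": 0,"yaw": 0}
    - {"hand": 1,"dx": 10.5,"dy": 23.9,"dz": 0,"yaw": 0}

```text
time_s: 13.52
tcp_pos: [0.5128, 0.2004, 0.1301]
tcp_rot: [0.164, 0.986, -0.0, -0.001]
force: [-0.1, -0.4, -2.5]
gripper_width: 0.0175
```

Emit:
move_arm:
  motion:
    - {"hand": 1,"dx": 0,"dy": 0,"dz": 0,"yaw": -10}
    - {"hand": 1,"dx": 0,"dy": 0,"dz": 0,"yaw": -10}
    - {"hand": 1,"dx": 0,"dy": 0,"dz": 0,"yaw": -10}
    - {"hand": 1,"dx": 0,"dy": 0,"dz": 0,"yaw": -10}
    - {"hand": 1,"dx": 0,"dy": 0,"dz": 0,"yaw": -10}
    - {"hand": 1,"dx": 0,"dy": 0,"dz": 0,"yaw": -10}
    - {"hand": 1,"dx": 0,"dy": 0,"dz": 0,"yaw": 0}

```text
time_s: 14.4
tcp_pos: [0.5129, 0.1995, 0.1301]
tcp_rot: [-0.35, 0.937, 0.0, -0.001]
force: [0.1, 0.5, -2.4]
gripper_width: 0.018
```

Run:
```python
from h import *
pose([513.7,199.9,105],221.2)
s=grab('side','j');t=grab('top','j')
a=cv2.resize(s['img'][100:190,180:300],(400,300),interpolation=cv2.INTER_CUBIC)
b=cv2.resize(t['img'][155:245,140:260],(400,300),interpolation=cv2.INTER_CUBIC); cv2.imwrite('pics/j5.png',np.hstack([a,b]))
```

```text
t 14.40 p [512.93 199.46 130.06] toolx yaw -138.99 tilt 0.0019 F [ 0.11  0.51 -2.39] T [ 0.148 -0.076  0.   ] w 0.0180 q7 1.14
tool shift mm [-0.91 -0.21 25.05]
yaw cmd -0.19
```

View pics/j5.png

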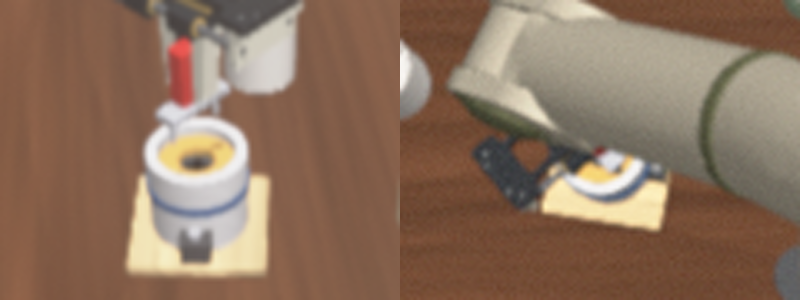

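The side view shows both pins over the mouth, at crop (170,132) and (215,112). Lowering to about 7 mm above the face and looking again.

Emit:
move_arm:
  motion:
    - {"hand": 1,"dx": -0.9,"dy": -0.2,"dz": 8,"yaw": 0}
    - {"hand": 1,"dx": 0,"dy": 0,"dz": 7,"yaw": 0}
    - {"hand": 1,"dx": 0,"dy": 0,"dz": 5,"yaw": 0}
    - {"hand": 1,"dx": 0,"dy": 0,"dz": 0,"yaw": 0}

```text
time_s: 15.0
tcp_pos: [0.5139, 0.2004, 0.1106]
tcp_rot: [-0.351, 0.936, -0.0, -0.0]
force: [0.8, 1.2, -2.2]
gripper_width: 0.0179
```

Run:
```python
from h import *
pose([513.7,199.9,105],221.2)
s=grab('side','k')
cv2.imwrite('pics/k5.png',cv2.resize(s['img'][105:165,200:280],(800,600),interpolation=cv2.INTER_CUBIC))
```

```text
t 15.00 p [513.93 200.37 110.61] toolx yaw -138.91 tilt 0.0008 F [ 0.76  1.17 -2.24] T [ 0.14  -0.11  -0.005] w 0.0179 q7 1.11
tool shift mm [ 0.48 -0.2   5.61]
yaw cmd -0.11
```

View pics/k5.png

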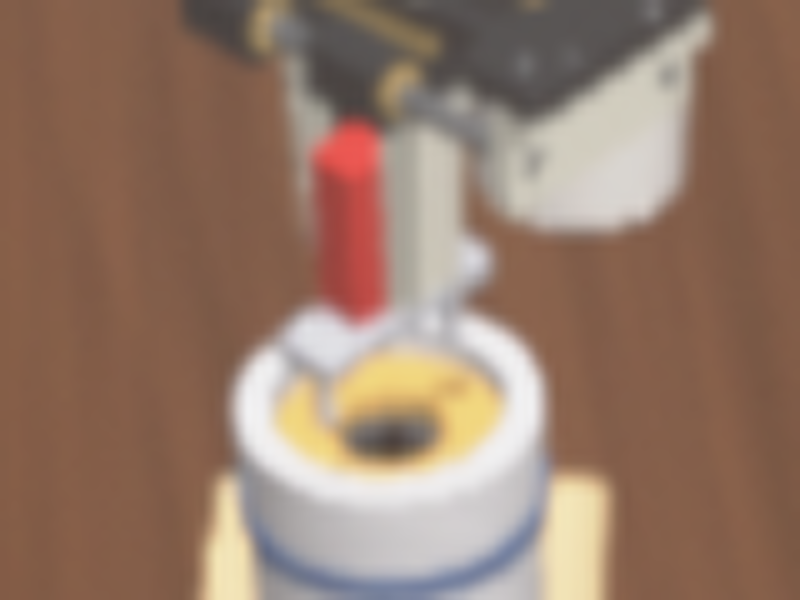

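Run:
```python
from h import *
s=load('side','k')
print('pred near tip',proj(s,[[.4931,.1824,.1084]]),'rim c',proj(s,[[.5137,.1999,.1]]),'hole near',proj(s,[[.4930,.1818,.088]]),'hole far',proj(s,[[.5344,.218,.088]]), 'far tip',proj(s,[[.5346,.2184,.1084]]))
p=onplane(s,[[232.9,147.1]],.1084)*1000; c=onplane(s,[[238.6,145.1]],.1)*1000; print(p,c,p-c, 'expected diff',-27.5*np.cos(np.radians(41.1)),-27.5*np.sin(np.radians(41.1)))
```

```text
pred near tip [[231.38524887 146.55383773]] rim c [[237.84984806 144.38736211]] hole near [[231.7634139  151.85149471]] hole far [[244.13107955 143.07275015]] far tip [[243.96761371 137.83298464]]
[[497.39588786 179.2927801  108.4       ]] [[515.66343692 196.25154905 100.        ]] [[-18.26754906 -16.95876895   8.4       ]] expected diff -20.722993288295044 -18.077819259337634
```

Run:
```python
from h import *
s=load('side','k')
cv2.imwrite('pics/k6.png',cv2.resize(s['img'][124:154,220:260],(800,600),interpolation=cv2.INTER_NEAREST))
st=state();R=Ro.from_quat(st['tcp_rot']).as_matrix();c=np.array([.5139,.2004,.1084])
for x in(-36,36):
  for y in(-11,11): print('bar top',x,y,(proj(s,[c+R@[x/1e3,y/1e3,-.034]])+[.75,.7]).round(1))
for x in(-30.5,-24.5,24.5,30.5): print('pin edge',x,(proj(s,[c+R@[x/1e3,0,0]])+[.75,.7]).round(1),(proj(s,[c+R@[x/1e3,0,-.024]])+[.75,.7]).round(1))
```

```text
bar top -36 -11 [[249.  129.8]]
bar top -36 11 [[243.6 126.8]]
bar top 36 -11 [[232.1 141.3]]
bar top 36 11 [[226.8 138.1]]
pin edge -30.5 [[245.4 138.1]] [[245.1 131.8]]
pin edge -24.5 [[244.1 139. ]] [[243.8 132.7]]
pin edge 24.5 [[232.9 146.8]] [[232.4 140.5]]
pin edge 30.5 [[231.5 147.8]] [[231.  141.5]]
```

View pics/k6.png

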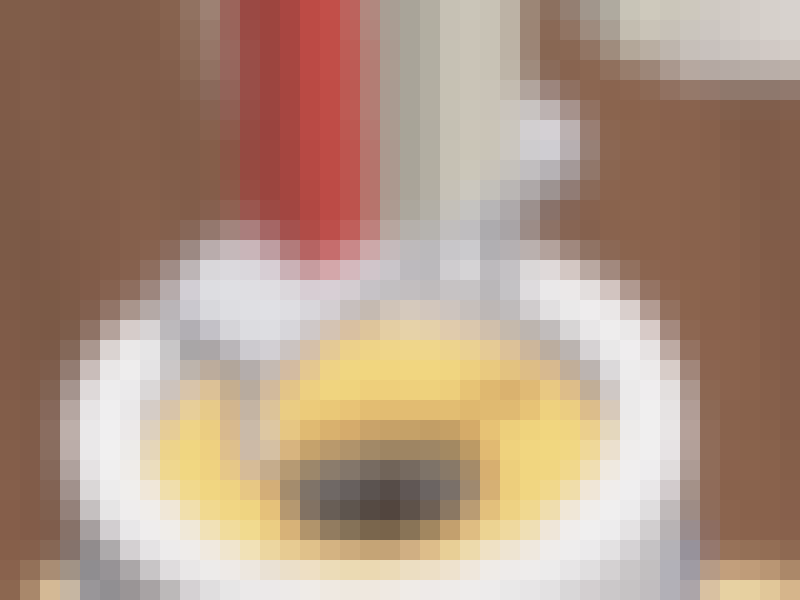

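The pin tip and bar corners lie within about 0.5 px of the prediction, so the alignment is within about 1 mm. Lowering to just above the face, then feeling down in small steps.

Emit:
move_arm:
  motion:
    - {"hand": 1,"dx": 0.5,"dy": -0.2,"dz": 6,"yaw": 0}
    - {"hand": 1,"dx": 0,"dy": 0,"dz": 6,"yaw": 0}
    - {"hand": 1,"dx": 0,"dy": 0,"dz": 4,"yaw": 0}
    - {"hand": 1,"dx": 0,"dy": 0,"dz": 0,"yaw": 0}
    - {"hand": 1,"dx": 0,"dy": 0,"dz": 0,"yaw": 0}

```text
time_s: 15.68
tcp_pos: [0.514, 0.2, 0.0952]
tcp_rot: [-0.351, 0.936, 0.0, 0.0]
force: [-0.1, 0.1, -3.2]
gripper_width: 0.0178
```

Run:
```python
from h import *
pose([513.7,199.9,90],221.2)
```

```text
t 15.68 p [514.02 200.01  95.16] toolx yaw -138.91 tilt 0.0001 F [-0.07  0.08 -3.24] T [ 0.149 -0.13   0.008] w 0.0178 q7 1.09
tool shift mm [0.31 0.12 5.16]
yaw cmd -0.11
```

Emit:
move_arm:
  motion:
    - {"hand": 1,"dx": 0,"dy": 0,"dz": 1,"yaw": 0}
    - {"hand": 1,"dx": 0,"dy": 0,"dz": 1,"yaw": 0}
    - {"hand": 1,"dx": 0,"dy": 0,"dz": 0,"yaw": 0}

```text
time_s: 16.05
tcp_pos: [0.514, 0.1998, 0.0931]
tcp_rot: [-0.351, 0.936, -0.0, -0.0]
force: [-0.3, 0.4, -2.3]
gripper_width: 0.0177
```

Emit:
move_arm:
  motion:
    - {"hand": 1,"dx": 0,"dy": 0,"dz": 1,"yaw": 0}
    - {"hand": 1,"dx": 0,"dy": 0,"dz": 0,"yaw": 0}

```text
time_s: 16.3
tcp_pos: [0.5139, 0.1999, 0.092]
tcp_rot: [-0.351, 0.936, -0.0, -0.0]
force: [0.2, 0.3, -1.7]
gripper_width: 0.018
```

Emit:
move_arm:
  motion:
    - {"hand": 1,"dx": 0,"dy": 0,"dz": 1,"yaw": 0}
    - {"hand": 1,"dx": 0,"dy": 0,"dz": 0,"yaw": 0}

```text
time_s: 16.55
tcp_pos: [0.5139, 0.1999, 0.091]
tcp_rot: [-0.351, 0.936, -0.0, -0.0]
force: [-0.6, 0.0, -1.3]
gripper_width: 0.0179
```

Emit:
move_arm:
  motion:
    - {"hand": 1,"dx": 0,"dy": 0,"dz": 0.7,"yaw": 0}
    - {"hand": 1,"dx": 0,"dy": 0,"dz": 0,"yaw": 0}

```text
time_s: 16.8
tcp_pos: [0.514, 0.1999, 0.0904]
tcp_rot: [-0.351, 0.936, -0.0, -0.0]
force: [-0.4, -0.4, -2.0]
gripper_width: 0.018
```

Emit:
move_arm:
  motion:
    - {"hand": 1,"dx": 0,"dy": 0,"dz": 0.7,"yaw": 0}
    - {"hand": 1,"dx": 0,"dy": 0,"dz": 0,"yaw": 0}

```text
time_s: 17.05
tcp_pos: [0.5139, 0.1999, 0.0896]
tcp_rot: [-0.351, 0.936, 0.0, -0.0]
force: [0.8, 0.0, -2.8]
gripper_width: 0.0178
```

Emit:
move_arm:
  motion:
    - {"hand": 1,"dx": 0,"dy": 0,"dz": 0.7,"yaw": 0}
    - {"hand": 1,"dx": 0,"dy": 0,"dz": 0,"yaw": 0}

```text
time_s: 17.3
tcp_pos: [0.514, 0.2001, 0.0892]
tcp_rot: [-0.351, 0.936, 0.0, 0.0]
force: [-0.2, -1.4, 0.2]
gripper_width: 0.0176
```

Emit:
move_arm:
  motion:
    - {"hand": 1,"dx": 0,"dy": 0,"dz": 0.4,"yaw": 0}
    - {"hand": 1,"dx": 0,"dy": 0,"dz": 0,"yaw": 0}

```text
time_s: 17.55
tcp_pos: [0.5141, 0.2002, 0.0888]
tcp_rot: [-0.351, 0.936, 0.0, 0.0]
force: [-1.1, -0.4, 3.5]
gripper_width: 0.0178
```

Run:
```python
from h import *
pose([513.7,199.9,90],221.2)
s=grab('side','l')
cv2.imwrite('pics/l6.png',cv2.resize(s['img'][120:165,210:270],(800,600),interpolation=cv2.INTER_CUBIC))
```

```text
t 17.55 p [514.09 200.19  88.77] toolx yaw -138.91 tilt 0.0005 F [-1.13 -0.42  3.48] T [ 0.235  0.059 -0.053] w 0.0178 q7 1.08
tool shift mm [ 0.48  0.04 -1.23]
yaw cmd -0.11
```

View pics/l6.png

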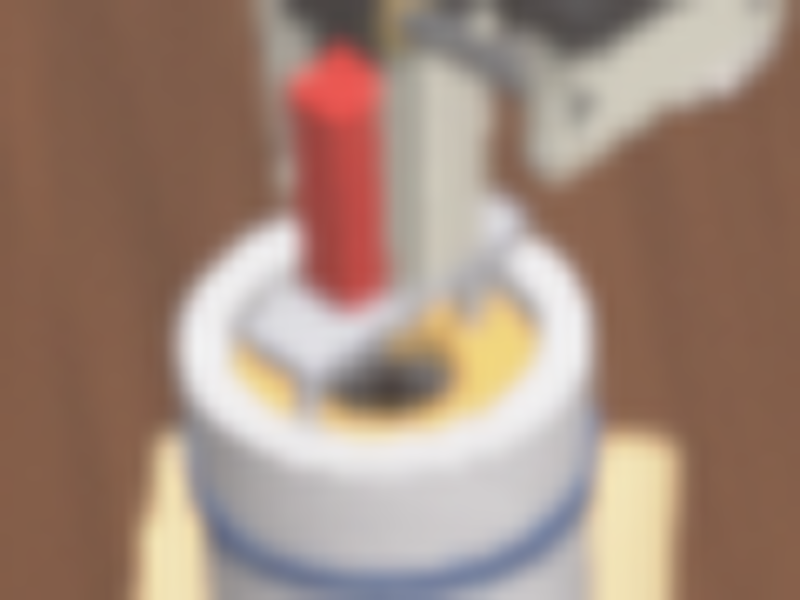

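Contact at reported z ≈ 89 (face at tip height ≈ 87 mm) with about 5 N up, and not in yet. The view shows the pins at crop (310,410) and (475,305), close to the holes. Starting a light search: first along tool x, where the grip offset is uncertain.

Emit:
move_arm:
  motion:
    - {"hand": 1,"dx": 0.7,"dy": 0,"dz": 0,"yaw": 0}
    - {"hand": 1,"dx": 0,"dy": 0,"dz": 0,"yaw": 0}

```text
time_s: 17.85
tcp_pos: [0.5139, 0.2, 0.0888]
tcp_rot: [-0.351, 0.936, 0.0, 0.001]
force: [0.5, 2.4, 2.0]
gripper_width: 0.0176
```

Emit:
move_arm:
  motion:
    - {"hand": 1,"dx": 0.7,"dy": 0,"dz": 0,"yaw": 0}
    - {"hand": 1,"dx": 0,"dy": 0,"dz": 0,"yaw": 0}

```text
time_s: 18.1
tcp_pos: [0.5136, 0.1998, 0.0889]
tcp_rot: [-0.351, 0.936, 0.0, 0.001]
force: [2.8, 3.3, 1.6]
gripper_width: 0.018
```

Emit:
move_arm:
  motion:
    - {"hand": 1,"dx": 0.7,"dy": 0,"dz": 0,"yaw": 0}
    - {"hand": 1,"dx": 0,"dy": 0,"dz": 0,"yaw": 0}

```text
time_s: 18.35
tcp_pos: [0.5129, 0.1991, 0.089]
tcp_rot: [-0.351, 0.936, 0.0, 0.001]
force: [2.0, 3.0, 5.8]
gripper_width: 0.0179
```

Run:
```python
from h import *
pose([513.7,199.9,90],221.2)
s=grab('side','m')
cv2.imwrite('pics/m6.png',cv2.resize(s['img'][130:160,218:258],(800,600),interpolation=cv2.INTER_CUBIC))
```

```text
t 18.35 p [512.87 199.12  88.98] toolx yaw -138.90 tilt 0.0012 F [1.97 2.98 5.85] T [ 0.879 -0.594  0.002] w 0.0179 q7 1.08
tool shift mm [-1.14  0.04 -1.02]
yaw cmd -0.1
```

View pics/m6.png

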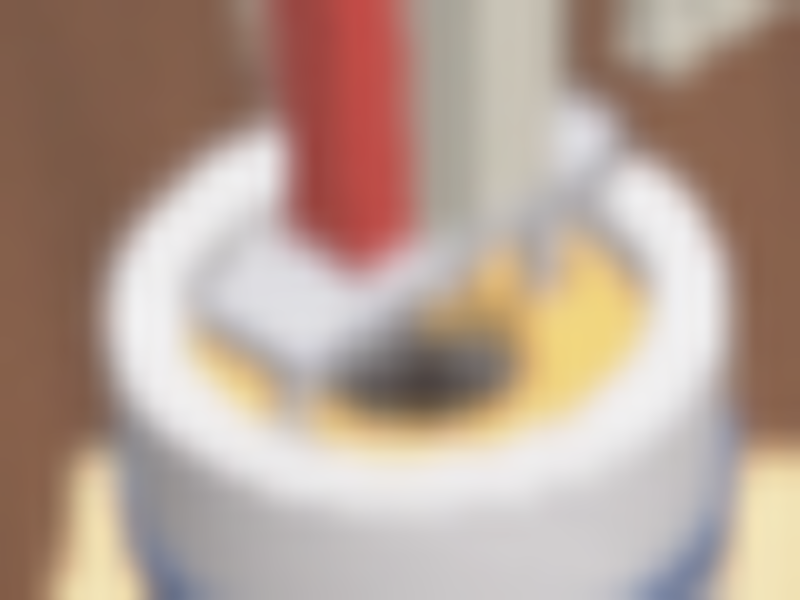

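Run:
```python
from h import *
s=load('side','a')
a=cv2.resize(s['img'][136:156,226:252],(780,600),interpolation=cv2.INTER_NEAREST); cv2.imwrite('pics/n1.png',a)
```

```text
(no output)
```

View pics/n1.png

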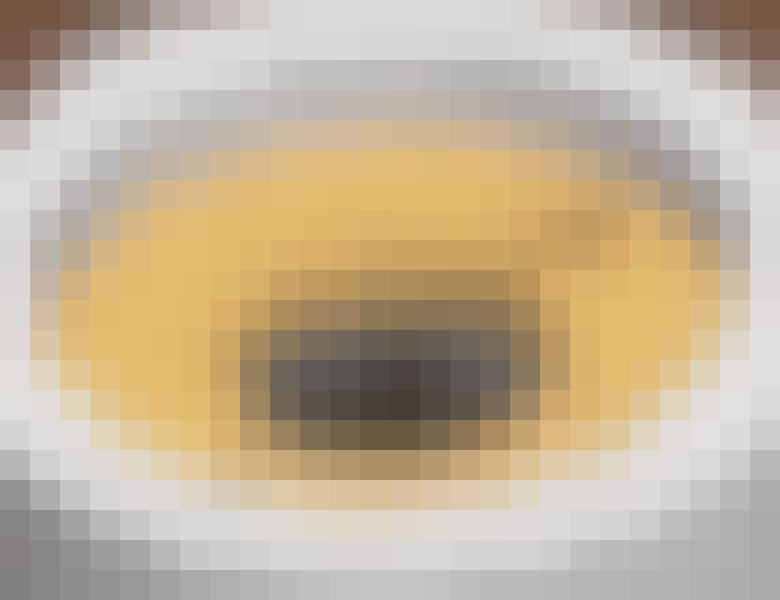

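Run:
```python
from h import *
s=load('side','m')
c=np.array([.5129,.1991,.087]);d=np.array([np.cos(np.radians(-138.9)),np.sin(np.radians(-138.9)),0])*.0275
b=np.array([.75,.7])
print('near tip',proj(s,[c+d])+b,'far',proj(s,[c-d])+b)
for mid in([.5137,.1999],[.5135,.1985],[.514,.2005]):
  m=np.r_[mid,.087]; d=np.array([np.cos(np.radians(221.2)),np.sin(np.radians(221.2)),0])*.0275
  print(mid,'hole near',proj(s,[m+d])+b,'far',proj(s,[m-d])+b)
s0=load('side','a'); e=proj(s0,[[.5137,.1999,.1]]); print('rim centre pred',e,'obs 238.6 145.1 / brass 238.5 145.9 vs',proj(s0,[[.5137,.1999,.087]]))
```

```text
near tip [[232.281779   152.99277802]] far [[244.66996153 144.21163673]]
[0.5137, 0.1999] hole near [[232.53572957 152.80376447]] far [[244.88827689 144.01910051]]
[0.5135, 0.1985] hole near [[232.50573    153.11202486]] far [[244.86994841 144.31170082]]
[0.514, 0.2005] hole near [[232.61897255 152.66563814]] far [[244.9645287  143.88797697]]
rim centre pred [[237.84984806 144.38736211]] obs 238.6 145.1 / brass 238.5 145.9 vs [[238.04189686 147.65442506]]
```

Pixel resolution limits this to about 2 mm, so I'll do a light sliding search. The pins catch by themselves if they drop.

Emit:
move_arm:
  motion:
    - {"hand": 1,"dx": -0.7,"dy": 0,"dz": 0.3,"yaw": 0}
    - {"hand": 1,"dx": -0.7,"dy": -0.5,"dz": 0,"yaw": 0}
    - {"hand": 1,"dx": 0,"dy": -0.5,"dz": 0,"yaw": 0}
    - {"hand": 1,"dx": 0,"dy": -0.5,"dz": 0,"yaw": 0}
    - {"hand": 1,"dx": 0,"dy": 0,"dz": 0,"yaw": 0}

```text
time_s: 19.02
tcp_pos: [0.513, 0.1988, 0.0889]
tcp_rot: [-0.351, 0.936, 0.0, -0.001]
force: [-4.8, 1.9, 12.0]
gripper_width: 0.0179
```

Run:
```python
from h import *
pose([513.7,199.9,90],221.2)
```

```text
t 19.02 p [513.04 198.85  88.93] toolx yaw -138.86 tilt 0.0012 F [-4.79  1.92 12.05] T [0.786 0.969 0.074] w 0.0179 q7 1.08
tool shift mm [-1.19  0.36 -1.07]
yaw cmd -0.06
```

Emit:
move_arm:
  motion:
    - {"hand": 1,"dx": 0,"dy": 0,"dz": -0.7,"yaw": 0}
    - {"hand": 1,"dx": 0,"dy": 0,"dz": 0,"yaw": 0}

```text
time_s: 19.27
tcp_pos: [0.5131, 0.1986, 0.0892]
tcp_rot: [-0.351, 0.936, 0.0, -0.001]
force: [-2.4, 2.3, 7.6]
gripper_width: 0.0178
```

Run:
```python
from h import *
pose([513.7,199.9,90],221.2)
```

```text
t 19.27 p [513.13 198.57  89.23] toolx yaw -138.87 tilt 0.0015 F [-2.38  2.29  7.63] T [0.926 0.656 0.062] w 0.0178 q7 1.08
tool shift mm [-1.3   0.63 -0.77]
yaw cmd -0.07
```

Emit:
move_arm:
  motion:
    - {"hand": 1,"dx": 0,"dy": 0,"dz": -2,"yaw": 0}
    - {"hand": 1,"dx": 0,"dy": 0,"dz": 0,"yaw": 0}

```text
time_s: 19.52
tcp_pos: [0.5138, 0.197, 0.0904]
tcp_rot: [-0.351, 0.936, -0.001, -0.001]
force: [-0.1, -0.2, -3.3]
gripper_width: 0.0179
```

Run:
```python
from h import *
pose([514.5,198.8,89.5],221.2)
```

```text
t 19.52 p [513.78 196.96  90.44] toolx yaw -138.94 tilt 0.0025 F [-0.12 -0.18 -3.34] T [ 0.097 -0.112 -0.076] w 0.0179 q7 1.08
tool shift mm [-1.75  0.91  0.94]
yaw cmd -0.14
```

Emit:
move_arm:
  motion:
    - {"hand": 1,"dx": 0,"dy": 0,"dz": 0,"yaw": 0}
    - {"hand": 1,"dx": 0,"dy": 0,"dz": 0,"yaw": 0}

```text
time_s: 19.77
tcp_pos: [0.5143, 0.198, 0.0907]
tcp_rot: [-0.351, 0.936, -0.0, -0.0]
force: [-0.7, -0.2, -1.6]
gripper_width: 0.0178
```

Run:
```python
from h import *
pose([514.5,198.8,89.5],221.2)
```

```text
t 19.77 p [514.26 197.96  90.73] toolx yaw -138.92 tilt 0.0008 F [-0.7  -0.23 -1.58] T [ 0.1   -0.121  0.007] w 0.0178 q7 1.08
tool shift mm [-0.73  0.48  1.23]
yaw cmd -0.12
```

Emit:
move_arm:
  motion:
    - {"hand": 1,"dx": 0,"dy": 0,"dz": 1.2,"yaw": 0}
    - {"hand": 1,"dx": 0,"dy": 0,"dz": 1.0,"yaw": 0}
    - {"hand": 1,"dx": 0,"dy": 0,"dz": 0,"yaw": 0}

```text
time_s: 20.15
tcp_pos: [0.5145, 0.1983, 0.0893]
tcp_rot: [-0.351, 0.936, -0.0, 0.0]
force: [-1.6, -1.7, 6.4]
gripper_width: 0.018
```

Run:
```python
from h import *
pose([514.5,198.8,89.5],221.2)
```

```text
t 20.15 p [514.48 198.27  89.31] toolx yaw -138.91 tilt 0.0007 F [-1.61 -1.66  6.35] T [-0.281  0.35  -0.006] w 0.0180 q7 1.08
tool shift mm [-0.37  0.38 -0.19]
yaw cmd -0.11
```

Emit:
move_arm:
  motion:
    - {"hand": 1,"dx": -0.2,"dy": 0.6,"dz": -0.4,"yaw": 0}
    - {"hand": 1,"dx": -0.2,"dy": 0.6,"dz": 0,"yaw": 0}
    - {"hand": 1,"dx": 0,"dy": 0,"dz": 0,"yaw": 1.2}
    - {"hand": 1,"dx": 0,"dy": 0,"dz": 0,"yaw": 1.2}
    - {"hand": 1,"dx": 0,"dy": 0,"dz": 0,"yaw": 1.2}
    - {"hand": 1,"dx": 0,"dy": 0,"dz": 0,"yaw": 0}

```text
time_s: 20.9
tcp_pos: [0.5137, 0.2002, 0.0893]
tcp_rot: [-0.321, 0.947, 0.0, 0.0]
force: [-2.6, 2.2, 2.0]
gripper_width: 0.0176
```

Run:
```python
from h import *
pose([514.1,200.2,89.5],221.2)
```

```text
t 20.90 p [513.73 200.25  89.28] toolx yaw -142.50 tilt 0.0009 F [-2.58  2.19  1.98] T [0.627 0.185 0.102] w 0.0176 q7 1.03
tool shift mm [-0.27 -0.27 -0.22]
yaw cmd -3.7
```

Emit:
move_arm:
  motion:
    - {"hand": 1,"dx": 0,"dy": 0,"dz": 0,"yaw": -1.8}
    - {"hand": 1,"dx": 0,"dy": 0,"dz": 0,"yaw": -1.8}
    - {"hand": 1,"dx": 0,"dy": 0,"dz": 0,"yaw": -1.2}
    - {"hand": 1,"dx": 0,"dy": 0,"dz": 0,"yaw": -1.2}
    - {"hand": 1,"dx": 0,"dy": 0,"dz": 0,"yaw": -1.2}
    - {"hand": 1,"dx": 0,"dy": 0,"dz": 0,"yaw": 0}

```text
time_s: 21.65
tcp_pos: [0.5139, 0.1996, 0.0892]
tcp_rot: [-0.38, 0.925, 0.0, -0.0]
force: [0.7, 1.0, 4.4]
gripper_width: 0.0176
```

Run:
```python
from h import *
pose([514.1,200.2,89.5],221.2)
s=grab('side','o')
cv2.imwrite('pics/o6.png',cv2.resize(s['img'][130:160,218:258],(800,600),interpolation=cv2.INTER_CUBIC))
```

```text
t 21.65 p [513.85 199.6   89.16] toolx yaw -135.28 tilt 0.0003 F [0.72 0.99 4.41] T [ 0.188 -0.022  0.009] w 0.0176 q7 1.13
tool shift mm [-0.6   0.25 -0.34]
yaw cmd 3.52
```

View pics/o6.png

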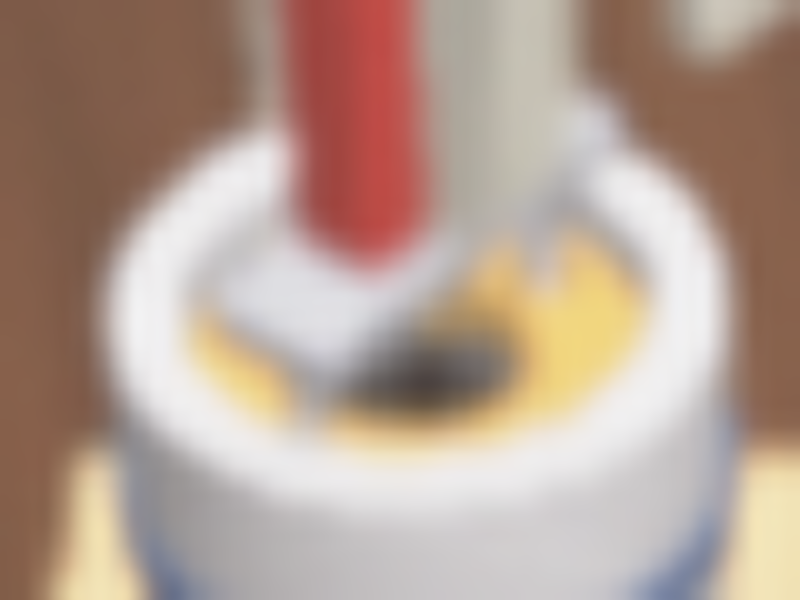

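Run:
```python
from h import *
for n in('a','m','o'):
    s=load('side',n); g=s['img'][...,1].astype(int)
    print(n,'cols 239-250'); print(g[139:148,239:251])
    print('near cols 226-237'); print(g[147:155,226:238])
```

```text
a cols 239-250
[[182 180 175 172 170 170 172 183 201 215 219 213]
 [184 183 181 178 173 168 162 157 164 185 211 220]
 [187 187 186 185 181 177 169 159 152 157 183 214]
 [187 187 187 185 180 175 170 165 161 152 158 192]
 [181 181 181 179 170 160 155 163 174 165 151 174]
 [164 164 164 164 160 162 162 171 183 179 165 176]
 [141 139 138 139 149 170 180 184 187 186 181 189]
 [116 116 117 119 134 163 183 188 188 188 190 202]
 [ 88  93 100 106 121 153 180 188 188 190 198 214]]
near cols 226-237
[[218 197 188 188 188 187 183 166 139 118 108 103]
 [221 213 199 191 189 188 183 164 127 100  90  84]
 [221 220 213 199 192 189 187 171 133 100  82  75]
 [211 220 219 213 202 196 193 179 155 129 108  98]
 [182 207 217 218 215 209 202 187 178 168 156 149]
 [146 172 196 212 217 217 212 203 200 201 196 194]
 [131 142 161 183 199 210 215 216 216 217 215 214]
 [129 134 143 155 166 183 199 204 208 212 213 213]]
m cols 239-250
[[153 164 173 192 195 189 185 181 181 205 230 230]
 [155 166 174 189 190 181 177 172 174 201 229 236]
 [165 177 177 184 181 170 177 178 172 179 210 231]
 [186 187 180 183 179 165 179 
[... 905 characters left out ...]
 185 174 180 216]
 [194 180 175 186 185 182 191 192 199 189 173 200]
 [180 163 165 180 182 191 203 202 208 204 188 200]
 [160 148 149 157 171 195 210 212 213 213 207 214]
 [134 130 133 136 153 186 209 214 214 214 215 224]
 [101 106 114 121 139 175 206 214 214 216 222 232]]
near cols 226-237
[[235 219 204 186 175 174 184 200 205 187 156 131]
 [237 231 221 209 195 179 165 167 173 155 123 102]
 [237 237 231 221 214 198 172 162 151 124  98  85]
 [230 237 236 231 223 212 188 175 161 143 123 113]
 [207 227 235 236 232 224 209 200 194 190 178 170]
 [167 197 220 231 234 233 227 224 223 223 220 218]
 [149 163 184 209 222 229 233 233 234 234 233 232]
 [147 153 163 176 190 210 221 226 228 230 231 231]]
```

Run:
```python
from h import *
s=load('side','o')
for nm,c,a in(('o',[513.85,199.6],44.7),('m',[512.87,199.12],41.1)):
  p=np.array([c[0]+27.5*np.cos(np.radians(a)),c[1]+27.5*np.sin(np.radians(a)),87])
  print(nm,p,proj(s,[p/1000]),'top of pin',proj(s,[(p+[0,0,24])/1000]))
print('hole from px',onplane(s,[[244.6,143.3],[244.8,143.8]],.087)*1000)
# px per mm
b=proj(s,[[.5334,.2189,.087]])
print(proj(s,[[.5344,.2189,.087]])-b,proj(s,[[.5334,.2199,.087]])-b)
```

```text
o [533.39698553 218.94335433  87.        ] [[243.79062981 143.15607229]] top of pin [[243.53172394 137.08811967]]
m [533.59299329 217.19781926  87.        ] [[243.90972638 143.50835914]] top of pin [[243.65247348 137.43954136]]
hole from px [[535.82715249 217.91471312  87.        ]
 [536.19693722 215.42826679  87.        ]]
[[ 0.31920787 -0.02744149]] [[-0.03229282 -0.20457189]]
```

Along y the side camera gives only 0.2 px/mm, so y is poorly known, and the top-view hole midpoint (y ≈ 200.8) says to search further toward +y. Restoring yaw and sliding that way lightly.

Emit:
move_arm:
  motion:
    - {"hand": 1,"dx": 0,"dy": 0,"dz": -0.2,"yaw": 1.8}
    - {"hand": 1,"dx": 0,"dy": 0,"dz": 0,"yaw": 1.8}
    - {"hand": 1,"dx": -0.5,"dy": 0.5,"dz": 0,"yaw": 0}
    - {"hand": 1,"dx": -0.5,"dy": 0.5,"dz": 0,"yaw": 0}
    - {"hand": 1,"dx": -0.5,"dy": 0.5,"dz": 0,"yaw": 0}
    - {"hand": 1,"dx": 0,"dy": 0,"dz": 0,"yaw": 0}

```text
time_s: 22.45
tcp_pos: [0.5138, 0.2018, 0.089]
tcp_rot: [-0.351, 0.936, 0.0, -0.0]
force: [0.1, 0.6, -3.5]
gripper_width: 0.0185
```

Run:
```python
from h import *
pose([514.1,200.2,89.5],221.2)
```

```text
t 22.45 p [513.75 201.82  89.05] toolx yaw -138.90 tilt 0.0009 F [ 0.05  0.59 -3.5 ] T [ 0.163 -0.074  0.01 ] w 0.0185 q7 1.08
tool shift mm [ 0.8  -1.45 -0.46]
yaw cmd -0.1
```

Force is back to free air at z 89.05, below the former contact height, so the pins are over the holes. Going down gently.

Emit:
move_arm:
  motion:
    - {"hand": 1,"dx": 0,"dy": 0,"dz": 0.7,"yaw": 0}
    - {"hand": 1,"dx": 0,"dy": 0,"dz": 0.7,"yaw": 0}
    - {"hand": 1,"dx": 0,"dy": 0,"dz": 0,"yaw": 0}

```text
time_s: 22.82
tcp_pos: [0.514, 0.2016, 0.0879]
tcp_rot: [-0.351, 0.936, 0.0, -0.0]
force: [0.6, 0.4, -2.7]
gripper_width: 0.0176
```

Run:
```python
from h import *
pose([514.1,200.2,89.5],221.2)
```

```text
t 22.82 p [514.   201.62  87.87] toolx yaw -138.91 tilt 0.0003 F [ 0.64  0.36 -2.75] T [ 0.114 -0.16   0.038] w 0.0176 q7 1.07
tool shift mm [ 0.86 -1.14 -1.63]
yaw cmd -0.11
```

Emit:
move_arm:
  motion:
    - {"hand": 1,"dx": 0,"dy": 0,"dz": 0.8,"yaw": 0}
    - {"hand": 1,"dx": 0,"dy": 0,"dz": 0.8,"yaw": 0}
    - {"hand": 1,"dx": 0,"dy": 0,"dz": 0,"yaw": 0}

```text
time_s: 23.2
tcp_pos: [0.514, 0.2016, 0.0863]
tcp_rot: [-0.351, 0.936, -0.0, -0.0]
force: [-0.4, -0.2, -1.7]
gripper_width: 0.0178
```

Emit:
move_arm:
  motion:
    - {"hand": 1,"dx": 0,"dy": 0,"dz": 1,"yaw": 0}
    - {"hand": 1,"dx": 0,"dy": 0,"dz": 1,"yaw": 0}
    - {"hand": 1,"dx": 0,"dy": 0,"dz": 0,"yaw": 0}

```text
time_s: 23.58
tcp_pos: [0.514, 0.2016, 0.0843]
tcp_rot: [-0.351, 0.936, 0.0, -0.0]
force: [0.2, -1.0, -1.9]
gripper_width: 0.0178
```

Run:
```python
from h import *
pose([514.1,200.2,89.5],221.2)
```

```text
t 23.57 p [514.03 201.57  84.3 ] toolx yaw -138.91 tilt 0.0002 F [ 0.23 -0.98 -1.94] T [ 0.097 -0.124 -0.049] w 0.0178 q7 1.07
tool shift mm [ 0.85 -1.08 -5.2 ]
yaw cmd -0.11
```

The pins are in, about 5 mm below the face, with no load. Starting to turn clockwise in small steps while watching moment and side force.

Emit:
move_arm:
  motion:
    - {"hand": 1,"dx": 0,"dy": 0,"dz": 0.5,"yaw": 2}
    - {"hand": 1,"dx": 0,"dy": 0,"dz": 0,"yaw": 2}
    - {"hand": 1,"dx": 0,"dy": 0,"dz": 0,"yaw": 2}
    - {"hand": 1,"dx": 0,"dy": 0,"dz": 0,"yaw": 2}
    - {"hand": 1,"dx": 0,"dy": 0,"dz": 0,"yaw": 0}

```text
time_s: 24.2
tcp_pos: [0.5134, 0.2027, 0.084]
tcp_rot: [-0.284, 0.959, 0.001, -0.0]
force: [-4.2, 4.0, -2.0]
gripper_width: 0.0179
```

Run:
```python
from h import *
pose([514,201.6,83.8],221.2)
```

```text
t 24.20 p [513.42 202.71  83.97] toolx yaw -146.95 tilt 0.0013 F [-4.22  3.96 -1.99] T [1.125 0.794 0.119] w 0.0179 q7 0.95
tool shift mm [ 0.12 -1.24  0.17]
yaw cmd -8.15
```

Only the far pin is driving: side force is about 5.8 N along tool +y. Shifting the centre that way.

Emit:
move_arm:
  motion:
    - {"hand": 1,"dx": 0,"dy": 0.8,"dz": 0,"yaw": 0}
    - {"hand": 1,"dx": 0,"dy": 0.7,"dz": 0,"yaw": 0}
    - {"hand": 1,"dx": 0,"dy": 0,"dz": 0,"yaw": 2}
    - {"hand": 1,"dx": 0,"dy": 0,"dz": 0,"yaw": 0}

```text
time_s: 24.7
tcp_pos: [0.5133, 0.2028, 0.0839]
tcp_rot: [-0.267, 0.964, -0.0, 0.0]
force: [-2.4, 1.8, -0.5]
gripper_width: 0.0178
```

Run:
```python
from h import *
pose([514,201.6,83.8],221.2)
```

```text
t 24.70 p [513.33 202.78  83.95] toolx yaw -148.98 tilt 0.0002 F [-2.39  1.75 -0.5 ] T [0.651 0.387 0.032] w 0.0178 q7 0.92
tool shift mm [ 0.03 -1.36  0.15]
yaw cmd -10.18
```

Emit:
move_arm:
  motion:
    - {"hand": 1,"dx": 0,"dy": 0.5,"dz": 0,"yaw": 2}
    - {"hand": 1,"dx": 0,"dy": 0,"dz": 0,"yaw": 2}
    - {"hand": 1,"dx": 0,"dy": 0,"dz": 0,"yaw": 2}
    - {"hand": 1,"dx": 0,"dy": 0,"dz": 0,"yaw": 0}

```text
time_s: 25.2
tcp_pos: [0.5132, 0.2029, 0.0839]
tcp_rot: [-0.217, 0.976, -0.0, 0.0]
force: [0.1, -0.7, -0.4]
gripper_width: 0.0181
```

Run:
```python
from h import *
pose([514,201.6,83.8],221.2)
s=grab('side','p')
cv2.imwrite('pics/p6.png',cv2.resize(s['img'][120:165,210:270],(800,600),interpolation=cv2.INTER_CUBIC))
```

```text
t 25.20 p [513.22 202.93  83.92] toolx yaw -154.97 tilt 0.0007 F [ 0.09 -0.7  -0.39] T [-0.034 -0.179  0.097] w 0.0181 q7 0.84
tool shift mm [-0.14 -1.53  0.12]
yaw cmd -16.17
```

View pics/p6.png

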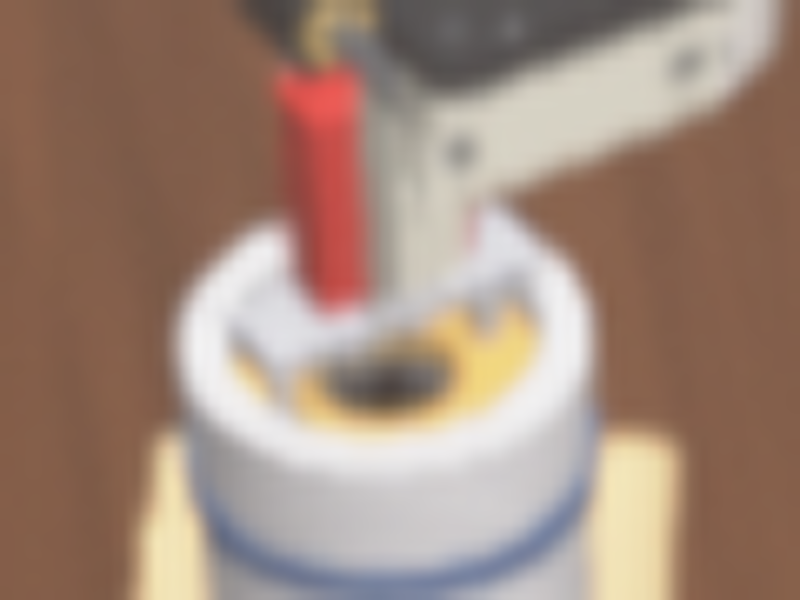

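Side force is near zero and the couple is about 0.1 N m, so the centre is right and both pins drive (crop (285,390) and (490,315)). Continuing to turn.

Emit:
move_arm:
  motion:
    - {"hand": 1,"dx": 0,"dy": 0,"dz": 0,"yaw": 2}
    - {"hand": 1,"dx": 0,"dy": 0,"dz": 0,"yaw": 2}
    - {"hand": 1,"dx": 0,"dy": 0,"dz": 0,"yaw": 2}
    - {"hand": 1,"dx": 0,"dy": 0,"dz": 0,"yaw": 2}
    - {"hand": 1,"dx": 0,"dy": 0,"dz": 0,"yaw": 2}

```text
time_s: 25.88
tcp_pos: [0.5132, 0.203, 0.0839]
tcp_rot: [-0.13, 0.992, -0.0, 0.0]
force: [1.6, -2.8, -0.8]
gripper_width: 0.0178
```

Run:
```python
from h import *
pose([513.2,202.9,83.8])
```

```text
t 25.88 p [513.16 202.99  83.87] toolx yaw -165.06 tilt 0.0004 F [ 1.63 -2.79 -0.81] T [-0.574 -0.575  0.21 ] w 0.0178 q7 0.70
tool shift mm [-0.02 -0.1   0.07]
```

Emit:
move_arm:
  motion:
    - {"hand": 1,"dx": 0,"dy": -0.4,"dz": 0,"yaw": 2}
    - {"hand": 1,"dx": 0,"dy": 0,"dz": 0,"yaw": 2}
    - {"hand": 1,"dx": 0,"dy": 0,"dz": 0,"yaw": 2}

```text
time_s: 26.25
tcp_pos: [0.5132, 0.203, 0.0839]
tcp_rot: [-0.078, 0.997, 0.0, 0.0]
force: [0.8, -1.4, -1.7]
gripper_width: 0.0177
```

Run:
```python
from h import *
pose([513.2,202.9,83.8])
```

```text
t 26.25 p [513.17 202.95  83.89] toolx yaw -171.04 tilt 0.0001 F [ 0.76 -1.38 -1.71] T [-0.352 -0.575  0.212] w 0.0177 q7 0.61
tool shift mm [-0.02 -0.06  0.09]
```

Emit:
move_arm:
  motion:
    - {"hand": 1,"dx": 0,"dy": 0,"dz": 0,"yaw": 2}
    - {"hand": 1,"dx": 0,"dy": 0,"dz": 0,"yaw": 1.5}

```text
time_s: 26.5
tcp_pos: [0.5132, 0.203, 0.0839]
tcp_rot: [-0.048, 0.999, 0.0, 0.0]
force: [1.8, -1.8, -2.0]
gripper_width: 0.0177
```

Run:
```python
from h import *
pose([513.2,202.9,83.8])
```

```text
t 26.50 p [513.18 202.96  83.91] toolx yaw -174.52 tilt 0.0001 F [ 1.84 -1.76 -2.  ] T [-0.361 -0.628  0.194] w 0.0177 q7 0.57
tool shift mm [-0.02 -0.06  0.11]
```

Emit:
move_arm:
  motion:
    - {"hand": 1,"dx": 0,"dy": -0.2,"dz": 0,"yaw": 1.5}
    - {"hand": 1,"dx": 0,"dy": 0,"dz": 0,"yaw": 1.5}

```text
time_s: 26.75
tcp_pos: [0.5132, 0.203, 0.0839]
tcp_rot: [-0.022, 1.0, 0.0, 0.0]
force: [1.8, -0.9, -1.7]
gripper_width: 0.0178
```

```bash
python3 -c "
from h import *
pose()"
```

```text
t 26.75 p [513.19 202.96  83.92] toolx yaw -177.50 tilt 0.0004 F [ 1.83 -0.91 -1.73] T [-0.066 -0.592  0.167] w 0.0178 q7 0.53
```

Emit:
move_arm:
  motion:
    - {"hand": 1,"dx": 0,"dy": 0,"dz": 0,"yaw": 1.5}
    - {"hand": 1,"dx": 0,"dy": 0,"dz": 0,"yaw": 1.5}

```text
time_s: 27.0
tcp_pos: [0.5132, 0.2029, 0.0839]
tcp_rot: [0.004, 1.0, 0.0, 0.0]
force: [2.0, 1.0, -1.6]
gripper_width: 0.018
```

```bash
python3 -c "
from h import *
pose()"
```

```text
t 27.00 p [513.18 202.89  83.9 ] toolx yaw 179.49 tilt 0.0003 F [ 1.98  1.05 -1.55] T [ 0.023 -0.601  0.207] w 0.0180 q7 0.48
```

Emit:
move_arm:
  motion:
    - {"hand": 1,"dx": 0,"dy": 0,"dz": 0,"yaw": 1.5}
    - {"hand": 1,"dx": 0,"dy": 0,"dz": 0,"yaw": 1.5}

```text
time_s: 27.25
tcp_pos: [0.5132, 0.2029, 0.0839]
tcp_rot: [0.031, 1.0, 0.0, 0.0]
force: [2.0, -0.1, -2.7]
gripper_width: 0.018
```

```bash
python3 -c "
from h import *
pose()"
```

```text
t 27.25 p [513.16 202.91  83.94] toolx yaw 176.50 tilt 0.0003 F [ 2.01 -0.1  -2.65] T [ 0.111 -0.602  0.232] w 0.0180 q7 0.44
```

Emit:
move_arm:
  motion:
    - {"hand": 1,"dx": 0,"dy": 0,"dz": 0,"yaw": 1.2}
    - {"hand": 1,"dx": 0,"dy": 0,"dz": 0,"yaw": 1.2}

```text
time_s: 27.5
tcp_pos: [0.5132, 0.2029, 0.0839]
tcp_rot: [0.051, 0.999, 0.0, 0.0]
force: [1.6, -0.1, -2.3]
gripper_width: 0.0177
```

```bash
python3 -c "
from h import *
pose()"
```

```text
t 27.50 p [513.17 202.9   83.93] toolx yaw 174.12 tilt 0.0003 F [ 1.64 -0.13 -2.31] T [ 0.223 -0.66   0.208] w 0.0177 q7 0.41
```

Emit:
move_arm:
  motion:
    - {"hand": 1,"dx": 0,"dy": 0,"dz": 0,"yaw": 1.2}
    - {"hand": 1,"dx": 0,"dy": 0,"dz": 0,"yaw": 1.2}

```text
time_s: 27.75
tcp_pos: [0.5132, 0.2029, 0.0839]
tcp_rot: [0.072, 0.997, 0.0, 0.0]
force: [2.4, 1.0, -1.4]
gripper_width: 0.0178
```

```bash
python3 -c "
from h import *
pose()"
```

```text
t 27.75 p [513.16 202.88  83.93] toolx yaw 171.72 tilt 0.0003 F [ 2.4   0.97 -1.41] T [ 0.302 -0.596  0.253] w 0.0178 q7 0.38
```

Emit:
move_arm:
  motion:
    - {"hand": 1,"dx": 0,"dy": 0,"dz": 0,"yaw": 1.2}
    - {"hand": 1,"dx": 0,"dy": 0,"dz": 0,"yaw": 1.2}

```text
time_s: 28.0
tcp_pos: [0.5132, 0.2029, 0.0839]
tcp_rot: [0.093, 0.996, 0.0, 0.0]
force: [2.3, 0.8, -2.2]
gripper_width: 0.0181
```

```bash
python3 -c "
from h import *
pose()"
```

```text
t 28.00 p [513.18 202.89  83.91] toolx yaw 169.32 tilt 0.0003 F [ 2.34  0.84 -2.24] T [ 0.347 -0.575  0.167] w 0.0181 q7 0.35
```

Emit:
move_arm:
  motion:
    - {"hand": 1,"dx": 0,"dy": 0,"dz": 0,"yaw": 1.2}
    - {"hand": 1,"dx": 0,"dy": 0,"dz": 0,"yaw": 1.2}

```text
time_s: 28.25
tcp_pos: [0.5132, 0.2028, 0.0839]
tcp_rot: [0.114, 0.993, 0.0, 0.0]
force: [0.8, 1.6, -2.0]
gripper_width: 0.0181
```

```bash
python3 -c "
from h import *
pose()"
```

```text
t 28.25 p [513.19 202.82  83.93] toolx yaw 166.91 tilt 0.0002 F [ 0.81  1.57 -2.03] T [ 0.44  -0.556  0.211] w 0.0181 q7 0.31
```

Emit:
move_arm:
  motion:
    - {"hand": 1,"dx": 0,"dy": 0,"dz": 0,"yaw": 1}
    - {"hand": 1,"dx": 0,"dy": 0,"dz": 0,"yaw": 1}

```text
time_s: 28.5
tcp_pos: [0.5132, 0.2029, 0.0839]
tcp_rot: [0.131, 0.991, 0.0, 0.0]
force: [1.8, 2.1, -2.5]
gripper_width: 0.0179
```

```bash
python3 -c "
from h import *
pose()"
```

```text
t 28.50 p [513.19 202.86  83.9 ] toolx yaw 164.96 tilt 0.0002 F [ 1.76  2.09 -2.54] T [ 0.492 -0.606  0.619] w 0.0179 q7 0.29
```

Emit:
move_arm:
  motion:
    - {"hand": 1,"dx": 0,"dy": 0,"dz": 0,"yaw": 1}
    - {"hand": 1,"dx": 0,"dy": 0,"dz": 0,"yaw": 1}

```text
time_s: 28.75
tcp_pos: [0.5133, 0.2028, 0.0839]
tcp_rot: [0.148, 0.989, 0.0, 0.0]
force: [2.6, 3.1, -1.7]
gripper_width: 0.0182
```

```bash
python3 -c "
from h import *
pose()"
```

```text
t 28.75 p [513.3  202.81  83.94] toolx yaw 162.98 tilt 0.0004 F [ 2.6   3.06 -1.74] T [ 0.471 -0.735  0.985] w 0.0182 q7 0.26
```

The moment jumped from 0.2 to 0.62, then 0.98 N m over the last 4°, with the tool at about 166°: that is the hard stop. Backing off to relieve the load, then lifting out.

Emit:
move_arm:
  motion:
    - {"hand": 1,"dx": 0,"dy": 0,"dz": 0,"yaw": 0}
    - {"hand": 1,"dx": 0,"dy": 0,"dz": 0,"yaw": -2}
    - {"hand": 1,"dx": 0,"dy": 0,"dz": 0,"yaw": -2}
    - {"hand": 1,"dx": 0,"dy": 0,"dz": 0,"yaw": -2}
    - {"hand": 1,"dx": 0,"dy": 0,"dz": 0,"yaw": 0}

```text
time_s: 29.38
tcp_pos: [0.5125, 0.2019, 0.0836]
tcp_rot: [0.096, 0.995, -0.001, -0.001]
force: [-1.4, 0.4, -1.6]
gripper_width: 0.0179
```

```bash
python3 -c "
from h import *
pose()"
```

```text
t 29.38 p [512.5  201.88  83.56] toolx yaw 168.98 tilt 0.0018 F [-1.4   0.38 -1.56] T [ 0.101 -0.104 -0.036] w 0.0179 q7 0.34
```

Unloaded (moment about 0). Lifting out gently, then clear.

Emit:
move_arm:
  motion:
    - {"hand": 1,"dx": 0,"dy": 0,"dz": -2,"yaw": 0}
    - {"hand": 1,"dx": 0,"dy": 0,"dz": -3,"yaw": 0}
    - {"hand": 1,"dx": 0,"dy": 0,"dz": -5,"yaw": 0}
    - {"hand": 1,"dx": 0,"dy": 0,"dz": -10,"yaw": 0}
    - {"hand": 1,"dx": 0,"dy": 0,"dz": -15,"yaw": 0}
    - {"hand": 1,"dx": 0,"dy": 0,"dz": -15,"yaw": 0}
    - {"hand": 1,"dx": 0,"dy": 0,"dz": 0,"yaw": 0}

```text
time_s: 30.25
tcp_pos: [0.514, 0.2031, 0.1355]
tcp_rot: [0.096, 0.995, 0.001, 0.001]
force: [0.3, 0.1, -2.6]
gripper_width: 0.0179
```

Run:
```python
from h import *
pose([548.5,-216.2,131],161.09)
s=grab('side','q')
cv2.imwrite('pics/q6.png',cv2.resize(s['img'][90:180,180:300],(800,600),interpolation=cv2.INTER_CUBIC))
```

```text
t 30.25 p [513.97 203.07 135.52] toolx yaw 168.97 tilt 0.0027 F [ 0.3   0.07 -2.58] T [ 0.052 -0.16   0.051] w 0.0179 q7 0.41
tool shift mm [-114.12 -404.92    4.22]
yaw cmd 7.88
```

View pics/q6.png

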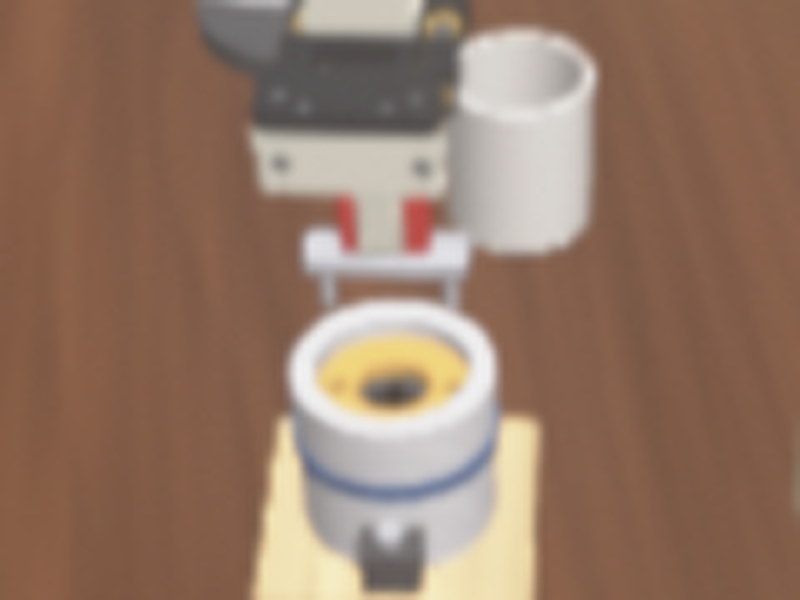

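The pins are out. The ring's holes are now at crop (338,385) and (455,380), so it has clearly turned. Carrying the spanner back to the rest at the same pose as the grasp.

Emit:
move_arm:
  motion:
    - {"hand": 1,"dx": -7.1,"dy": -25.3,"dz": 0,"yaw": 0}
    - {"hand": 1,"dx": -7.1,"dy": -25.3,"dz": 0,"yaw": 0}
    - {"hand": 1,"dx": -7.1,"dy": -25.3,"dz": 0,"yaw": 0}
    - {"hand": 1,"dx": -7.1,"dy": -25.3,"dz": 0,"yaw": 0}
    - {"hand": 1,"dx": -7.1,"dy": -25.3,"dz": 0,"yaw": 0}
    - {"hand": 1,"dx": -7.1,"dy": -25.3,"dz": 0,"yaw": 0}
    - {"hand": 1,"dx": -7.1,"dy": -25.3,"dz": 0,"yaw": 0}
    - {"hand": 1,"dx": -7.1,"dy": -25.3,"dz": 0,"yaw": 0}
    - {"hand": 1,"dx": -7.1,"dy": -25.3,"dz": 0,"yaw": 0}
    - {"hand": 1,"dx": -7.1,"dy": -25.3,"dz": 0,"yaw": 0}
    - {"hand": 1,"dx": -7.1,"dy": -25.3,"dz": 0,"yaw": 0}
    - {"hand": 1,"dx": -7.1,"dy": -25.3,"dz": 0,"yaw": 0}
    - {"hand": 1,"dx": -7.1,"dy": -25.3,"dz": 0,"yaw": 0}
    - {"hand": 1,"dx": -7.1,"dy": -25.3,"dz": 0,"yaw": 0}
    - {"hand": 1,"dx": -7.1,"dy": -25.3,"dz": 0,"yaw": 0}
    - {"hand": 1,"dx": -7.1,"dy": -25.3,"dz": 0,"yaw": 0}
    - {"hand": 1,"dx": 0,"dy": 0,"dz": 0,"yaw": 7.9}
    - {"hand": 1,"dx": 0,"dy": 0,"dz": 0,"yaw": 0}
    - {"hand": 1,"dx": 0,"dy": 0,"dz": 0,"yaw": 0}

```text
time_s: 32.67
tcp_pos: [0.5472, -0.2158, 0.1337]
tcp_rot: [0.163, 0.987, 0.0, -0.0]
force: [0.0, -0.2, -2.9]
gripper_width: 0.0174
```

Run:
```python
from h import *
pose([548.5,-216.2,50],161.09)
```

```text
t 32.67 p [ 547.23 -215.82  133.69] toolx yaw 161.30 tilt 0.0005 F [ 0.01 -0.19 -2.94] T [ 0.063 -0.189 -0.004] w 0.0174 q7 1.06
tool shift mm [-1.370e+00  5.000e-02  8.369e+01]
yaw cmd 0.21
```

Emit:
move_arm:
  motion:
    - {"hand": 1,"dx": -1.4,"dy": 0,"dz": 12,"yaw": 0.2}
    - {"hand": 1,"dx": 0,"dy": 0,"dz": 15,"yaw": 0}
    - {"hand": 1,"dx": 0,"dy": 0,"dz": 15,"yaw": 0}
    - {"hand": 1,"dx": 0,"dy": 0,"dz": 15,"yaw": 0}
    - {"hand": 1,"dx": 0,"dy": 0,"dz": 15,"yaw": 0}
    - {"hand": 1,"dx": 0,"dy": 0,"dz": 8,"yaw": 0}
    - {"hand": 1,"dx": 0,"dy": 0,"dz": 0,"yaw": 0}
    - {"hand": 1,"dx": 0,"dy": 0,"dz": 0,"yaw": 0}

```text
time_s: 33.67
tcp_pos: [0.549, -0.2168, 0.0543]
tcp_rot: [0.166, 0.986, -0.0, 0.0]
force: [-0.2, 0.4, -2.2]
gripper_width: 0.0179
```

Run:
```python
from h import *
pose([548.5,-216.2,41],161.09)
s=grab('side','r')
cv2.imwrite('pics/r6.png',cv2.resize(s['img'][225:315,220:340],(800,600),interpolation=cv2.INTER_CUBIC))
```

```text
t 33.67 p [ 548.99 -216.81   54.29] toolx yaw 160.89 tilt 0.0006 F [-0.21  0.42 -2.16] T [ 0.021 -0.164  0.035] w 0.0179 q7 0.96
tool shift mm [ 0.68  0.42 13.29]
yaw cmd -0.2
```

View pics/r6.png

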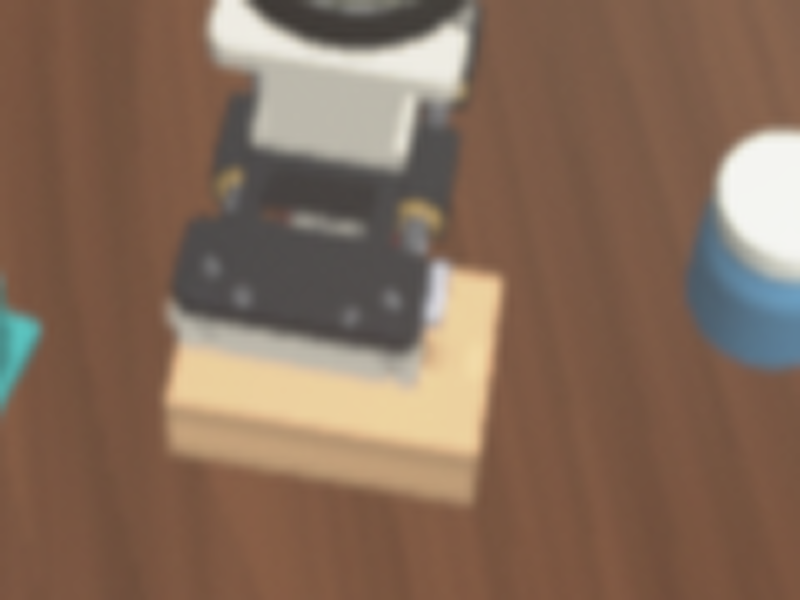

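The gripper is aligned over the rest at crop (300,290), matching the grasp view. Lowering gently into the slot.

Emit:
move_arm:
  motion:
    - {"hand": 1,"dx": 0.6,"dy": 0.4,"dz": 6,"yaw": 0}
    - {"hand": 1,"dx": 0,"dy": 0,"dz": 6,"yaw": 0}
    - {"hand": 1,"dx": 0,"dy": 0,"dz": 2,"yaw": 0}
    - {"hand": 1,"dx": 0,"dy": 0,"dz": 1.5,"yaw": 0}
    - {"hand": 1,"dx": 0,"dy": 0,"dz": 0,"yaw": 0}

```text
time_s: 34.35
tcp_pos: [0.5482, -0.2162, 0.0383]
tcp_rot: [0.166, 0.986, -0.0, -0.0]
force: [0.3, -0.4, -1.9]
gripper_width: 0.0178
```

Emit:
move_arm:
  motion:
    - {"hand": 1,"dx": 0,"dy": 0,"dz": 1,"yaw": 0}
    - {"hand": 1,"dx": 0,"dy": 0,"dz": 1,"yaw": 0}
    - {"hand": 1,"dx": 0,"dy": 0,"dz": 0,"yaw": 0}

```text
time_s: 34.72
tcp_pos: [0.5482, -0.2162, 0.0364]
tcp_rot: [0.166, 0.986, -0.0, -0.0]
force: [-0.6, -0.8, -2.1]
gripper_width: 0.0179
```

Run:
```python
from h import *
pose([548.5,-216.2,16.2],161.09)
```

```text
t 34.73 p [ 548.17 -216.24   36.38] toolx yaw 160.89 tilt 0.0001 F [-0.58 -0.8  -2.1 ] T [ 0.141 -0.12  -0.041] w 0.0179 q7 0.94
tool shift mm [-0.3   0.14 20.18]
yaw cmd -0.2
```

The tips are about 4 mm inside the slot with no contact. Continuing to the seat.

Emit:
move_arm:
  motion:
    - {"hand": 1,"dx": 0,"dy": 0,"dz": 3,"yaw": 0}
    - {"hand": 1,"dx": 0,"dy": 0,"dz": 4,"yaw": 0}
    - {"hand": 1,"dx": 0,"dy": 0,"dz": 4,"yaw": 0}
    - {"hand": 1,"dx": 0,"dy": 0,"dz": 4,"yaw": 0}
    - {"hand": 1,"dx": 0,"dy": 0,"dz": 2,"yaw": 0}
    - {"hand": 1,"dx": 0,"dy": 0,"dz": 0,"yaw": 0}

```text
time_s: 35.48
tcp_pos: [0.5481, -0.2161, 0.0192]
tcp_rot: [0.166, 0.986, 0.0, -0.0]
force: [-0.3, -0.1, -2.3]
gripper_width: 0.0181
```

Emit:
move_arm:
  motion:
    - {"hand": 1,"dx": 0,"dy": 0,"dz": 1,"yaw": 0}
    - {"hand": 1,"dx": 0,"dy": 0,"dz": 1,"yaw": 0}
    - {"hand": 1,"dx": 0,"dy": 0,"dz": 0.6,"yaw": 0}
    - {"hand": 1,"dx": 0,"dy": 0,"dz": 0,"yaw": 0}

```text
time_s: 35.98
tcp_pos: [0.5482, -0.2162, 0.0168]
tcp_rot: [0.166, 0.986, -0.0, -0.0]
force: [0.3, -0.5, -2.4]
gripper_width: 0.0178
```

Run:
```python
from h import *
pose([548.5,-216.2,16.2],161.09)
```

```text
t 35.98 p [ 548.19 -216.24   16.77] toolx yaw 160.89 tilt 0.0001 F [ 0.32 -0.47 -2.37] T [ 0.001 -0.111  0.025] w 0.0178 q7 0.91
tool shift mm [-0.28  0.14  0.57]
yaw cmd -0.2
```

Emit:
move_arm:
  motion:
    - {"hand": 1,"dx": 0,"dy": 0,"dz": 0.5,"yaw": 0}
    - {"hand": 1,"dx": 0,"dy": 0,"dz": 0.3,"yaw": 0}
    - {"hand": 1,"dx": 0,"dy": 0,"dz": 0,"yaw": 0}

```text
time_s: 36.35
tcp_pos: [0.5483, -0.2162, 0.0162]
tcp_rot: [0.166, 0.986, -0.0, 0.0]
force: [-1.2, 0.3, 0.2]
gripper_width: 0.018
```

Emit:
move_arm:
  motion:
    - {"hand": 1,"dx": 0,"dy": 0,"dz": 0.4,"yaw": 0}
    - {"hand": 1,"dx": 0,"dy": 0,"dz": 0,"yaw": 0}

```text
time_s: 36.6
tcp_pos: [0.5482, -0.2162, 0.0161]
tcp_rot: [0.166, 0.986, -0.0, 0.0]
force: [-1.8, 0.2, 6.6]
gripper_width: 0.0176
```

The spanner seated at 16.1 mm reported, the same as at the grasp, so it did not slip in the hand. Releasing.

Emit:
move_arm:
  motion:
    - {"hand": 1,"dx": 0,"dy": 0,"dz": -0.5,"yaw": 0}
    - {"hand": 0.75,"dx": 0,"dy": 0,"dz": 0,"yaw": 0}
    - {"hand": 0.7,"dx": 0,"dy": 0,"dz": 0,"yaw": 0}
    - {"hand": 0.55,"dx": 0,"dy": 0,"dz": 0,"yaw": 0}
    - {"hand": 0.45,"dx": 0,"dy": 0,"dz": 0,"yaw": 0}
    - {"hand": 0.4,"dx": 0,"dy": 0,"dz": 0,"yaw": 0}
    - {"hand": 0.4,"dx": 0,"dy": 0,"dz": 0,"yaw": 0}
    - {"hand": 0.4,"dx": 0,"dy": 0,"dz": 0,"yaw": 0}

```text
time_s: 37.6
tcp_pos: [0.5482, -0.2162, 0.0161]
tcp_rot: [0.166, 0.986, -0.0, -0.0]
force: [0.0, 0.0, -0.1]
gripper_width: 0.0556
```

Emit:
move_arm:
  motion:
    - {"hand": 0.4,"dx": 0,"dy": 0,"dz": -5,"yaw": 0}
    - {"hand": 0.4,"dx": 0,"dy": 0,"dz": -10,"yaw": 0}
    - {"hand": 0.4,"dx": 0,"dy": 0,"dz": -20,"yaw": 0}
    - {"hand": 0.4,"dx": 0,"dy": 0,"dz": -25,"yaw": 0}
    - {"hand": 0.4,"dx": 0,"dy": 0,"dz": -30,"yaw": 0}
    - {"hand": 0.4,"dx": 0,"dy": 0,"dz": -30,"yaw": 0}
    - {"hand": 0.4,"dx": 0,"dy": 0,"dz": -30,"yaw": 0}
    - {"hand": 0.4,"dx": 0,"dy": 0,"dz": 0,"yaw": 0}

```text
time_s: 38.6
tcp_pos: [0.5495, -0.2164, 0.1689]
tcp_rot: [0.166, 0.986, -0.0, 0.002]
force: [-0.0, -0.1, -1.3]
gripper_width: 0.0558
```

Run:
```python
from h import *
pose()
s=grab('side','z');t=grab('top','z')
a=cv2.resize(s['img'][225:315,220:340],(400,300),interpolation=cv2.INTER_CUBIC)
b=cv2.resize(t['img'][176:221,170:230],(400,300),interpolation=cv2.INTER_CUBIC)
c=cv2.resize(s['img'][120:180,195:275],(400,300),interpolation=cv2.INTER_CUBIC); d=cv2.resize(s['img'],(400,300))
cv2.imwrite('pics/z6.png',np.vstack([np.hstack([a,b]),np.hstack([c,d])]))
```

```text
t 38.60 p [ 549.53 -216.45  168.89] toolx yaw 160.88 tilt 0.0044 F [-0.04 -0.06 -1.25] T [ 0.02  -0.114  0.004] w 0.0558 q7 1.09
```

View pics/z6.png

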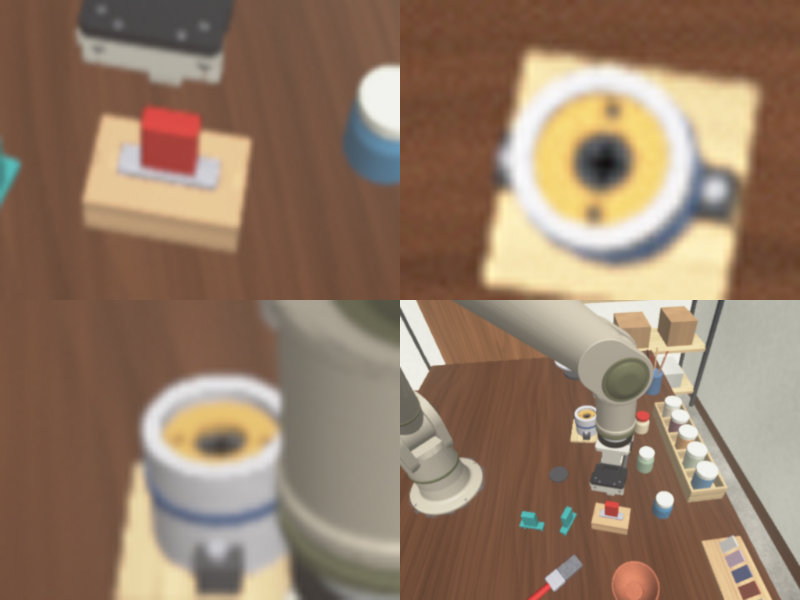

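The final view shows the spanner upright in the rest at crop (170,140), released, with the jaws clear. The ring holes have moved to crop (612,110) and (594,213). Last numeric check.

Run:
```python
from h import *
t=load('top','z'); g=cv2.cvtColor(t['img'],cv2.COLOR_BGR2GRAY).astype(float); h=[]
for c in((170+212*.15,176+110*.15),(170+194*.15,176+213*.15)):
    u0,v0=np.round(np.array(c)-.4).astype(int); v,u=np.mgrid[v0-2:v0+3,u0-2:u0+3]; w=g[v0-2:v0+3,u0-2:u0+3]; w=np.clip(np.percentile(w,70)-w,0,None)
    h.append([(u*w).sum()/w.sum(),(v*w).sum()/w.sum()])
P=onplane(t,h,.087)[:,:2]*1000; a=np.degrees(np.arctan2(*(P[0]-P[1])[::-1])); print(P.round(1),a,'turned rad',np.radians(41.2-a))
for n in 'az':
    f=load('side',n); x,y,w,hh=250,245,40,40
    I=cv2.resize(f['img'][y:y+hh,x:x+w],None,fx=4,fy=4,interpolation=cv2.INTER_CUBIC); hsv=cv2.cvtColor(I,cv2.COLOR_BGR2HSV)
    red=((hsv[...,0]<8)|(hsv[...,0]>172))&(hsv[...,1]>130); m=red.astype(np.uint8); c,_=cv2.findContours(m,0,1); c=max(c,key=cv2.contourArea)
    print(n,'red',np.round(np.array(cv2.boundingRect(c))/4+[x,y,0,0],1), cv2.minAreaRect(c)[2])
A=load('side','a')['img'].astype(int);Z=load('side','z')['img'].astype(int); D=(abs(A-Z).max(2)>50).astype(np.uint8)
n,_,st,_=cv2.connectedComponentsWithStats(D); print([s.tolist() for s in st[1:] if s[4]>8])
```

```text
[[540.5 196.2]
 [485.5 204.3]] -8.389332449402504 turned rad 0.865497125108138
a red [262.  255.5  19.5  20.8] 9.865806579589844
z red [262.  256.   19.   20.5] 10.12467098236084
[[112, 0, 123, 75, 4573], [263, 28, 9, 8, 30], [197, 31, 105, 61, 1848], [229, 65, 95, 109, 3208], [0, 86, 16, 31, 180], [256, 95, 13, 30, 261], [244, 102, 3, 6, 12], [0, 112, 5, 8, 18], [10, 119, 24, 46, 314], [25, 121, 42, 61, 452], [251, 140, 3, 16, 44], [249, 153, 46, 61, 1066], [0, 172, 16, 5, 51], [296, 173, 3, 8, 13], [32, 176, 20, 8, 68], [263, 177, 27, 5, 71], [262, 181, 6, 6, 21], [7, 189, 13, 14, 81], [243, 234, 44, 17, 353]]
```

Emit:
move_arm:
  motion:
    - {"hand": 0.4,"dx": 0,"dy": 0,"dz": 0,"yaw": 0}
    - {"hand": 0.4,"dx": 0,"dy": 0,"dz": 0,"yaw": 0}

```text
time_s: 38.95
tcp_pos: [0.5478, -0.2161, 0.1652]
tcp_rot: [0.166, 0.986, 0.0, -0.001]
force: [-0.1, 0.8, 0.3]
gripper_width: 0.0558
```

```bash
python3 -c "
from station import sign_off
print(sign_off())"
```

```text
the job is handed in; nothing more can be done
None
```

I closed the ring to its stop and stood the spanner back in its rest, then handed the job in at about 39 s. The hand-in gives no verdict, so what follows rests on my own checks.

**What I did:** I felt for the holes with light contact; the highest force I read was about 14 N. The pins dropped about 5 mm below the ring face. I turned the ring clockwise at about 0.2 N m until the moment rose to about 1 N m at the stop, then backed off and lifted out.

**Last checks:**
- **Ring:** the hole line turned about 0.865 rad in the top view, inside the expected 0.6 to 0.95 rad.
- **Spanner:** it seated at the same height as when I picked it up, and its outline in the side view is within half a pixel of the start. It is released and the arm is clear.
- **Bystanders:** the side view shows no differences from the start except the arm. The arm hid part of that view.

**What disagreed:**
- **Finger height:** the finger ends are about 44 mm above the reported TCP height. I found this by test-closing the jaws above the grip, and worked from relative heights after that.
- **Camera position:** the barrel's true centre was about 3 mm further along y than my estimate from the images. I found the holes by touch.

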